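# Clear the glue pot and hold the spring jaw open at the index

### The job

Get the glue-up jig ready for the next piece. First slide the blue glue pot across the board until it stands centred on the yellow ring, without lifting or tipping it and without pushing the green thread spool out of its place; then pull the red tab of the spring-loaded jaw out until the slide's black pointer is level with the red index, and keep it there. Finish still holding the tab with the jaw open at the index: it springs shut if you let go.

Things in the scene. Friction and masses are not known exactly. Their poses are not given: they have to be found in the camera images.
- jig_board: Plywood board of the jig, fixed, 200 x 420 mm, top 12 mm above the bench. Origin on the bench plane under it; it spans x -95..105, y -210..210 mm in its own frame, z up. The slide runs on the line x = 45 mm and is pulled out toward -y. A dark fence 56 mm high stands on it at y 168..192 mm; two low rails (14 mm) flank the slide from y = 52 mm on. A grey ring at (45, 0) mm marks the pot's old place
- slide (a joint): Travel of the spring-loaded jaw and its red tab, in m: 0 = sprung shut, grows as the tab is pulled toward the board's -y, hard stop at 0.095. The spring pulls back with 6 N at 0, rising by 1.2 N per 10 mm
- pull_tab_grip (a point): Point to grip on the red upright pull tab of the slide: on its centre line, 62 mm above the bench, 22 mm below its top. The tab is 36 mm along the board's x, 14 mm thick along y, 54 mm high. Pinch it from above across its thickness, fingers closing along the board's y. Behind it (+y) 59 mm are clear to the wooden moving jaw, whose top is 68 mm above the bench. Axes as the board's
- pointer (a point): Tip of the black pointer on the side of the slide (moves with it); axes as the board's
- index_line (a point): Line of the red index (a flag 24 mm high, 6 mm thick along y) beside the white scale, fixed, set somewhere else each time. The slide is at the mark when the pointer and this have the same y in the board's frame; axes as the board's
- ring (a point): Centre of the yellow ring, a circle 86 mm across painted flat on the board
- pot_center (a point): Middle of the low blue glue pot, 75 mm wide and 66 mm high over its knob, about 0.35 kg, loose, standing in front of the red tab in the slide's way; this point is 20 mm above its underside; z is its axis
- pot_knob (a point): Middle of the upright black knob on the pot's fixed lid: 24 mm in diameter, 22 mm high, this point 55 mm above the pot's underside; the lid's top is 41 mm above the underside. The knob can be pinched from above in any direction
- spool_center (a point): Middle of the green thread spool, 46 mm wide, 55 mm high, loose, standing on the board; this point is 27.5 mm above its underside
Mind the look-alikes: they are no part of the job. There is more than one size of the part that bears pot_center; the job needs the middle-sized.

How it is judged:
By the outcome, as a careful person would: the job done as asked, in the order asked, and still so for the second after the job is handed in, while the arm keeps its last pose, push and grip.
It also fails if it takes over 48 s, if anything falls off the work surface, if the arm or the gripper's body presses on something with over 40 N, if the wrist force passes 120 N, or if a joint passes its speed limit or range.

### The arm

A 7-joint arm with a two-finger parallel gripper is mounted at the origin on the work surface; the furniture and walls round the work are solid. World frame = base frame: x ahead of the robot, y to its left, z up, the work surface at z = 0. Lengths are in mm, angles in degrees, forces in N, time in s.
With the tool pointing down it reaches from about 425 to 875 mm from the base axis. Payload 4.7 kg.
Tool frame: the origin (TCP) lies midway between the tips of the shut fingers; the grasp point (between the pads) lies 19 mm behind it; z points along the fingers, y is the direction in which the jaws open and shut (so a half turn about z gives the same grasp; the last joint's range is limited). The gripper opens to 85 mm and grips with 20 to 120 N. Pads are 22 mm wide; open, the fingers measure 114 mm over their backs; the gripper's body (76 mm by 85 mm) begins 54 mm behind the grasp point. The pads swing forward as they close: fully open they stand 13 mm farther back than shut.
Start: joints at [75.464, 18.392, -4.016, 83.108, 1.295, 78.541, -3.26], TCP at [171.976, -626.857, 231.349] pointing down, gripper open.
Joint ranges: [-163.93, 163.93], [-17.29, 119.83], [-79.2, 71.16], [3.27, 140.29], [-89.18, 269.18], [5.43, 117.66], [-154.24, 154.24]. Speed limits (degrees/s): [147.25, 147.25, 180, 180, 180, 180, 180].

### API

Orientations are given as a 3x3 rotation matrix whose columns are the frame's x, y, z axes.
In Python, from bench import arm gives the robot as it stands.
- The arm moves only by the tool servo_tool, never from a script. Its argument "targets" is a list of rows, each an object of numbers: "fingers": the closure, from 0 (fully open) to 1 (shut); "tx", "ty", "tz": the shift along the tool's x, y, z in mm; "ax", "ay", "az": the turn, a rotation vector about the tool's x, y, z in rad. In form: [{"fingers": .., "tx": .., "ty": .., "tz": .., "ax": .., "ay": .., "az": ..}, ...]. A call has 1 to 5 rows; each row is the pose to reach, as a shift and turn from the pose commanded when the call began, along the tool's axes at that moment; what a row does not reach only later rows make up. A row lasts 1/8 s, in which the tool goes at most 62.5 mm and 10.7 degrees, less where a joint would pass 70% of its speed; a pose out of reach is approached as far as the arm can. A call with a gripper value outside its range is refused whole. The fingers move at their own pace and stop on an object; "force" is the grip in N (left out, the last holds). Time passes only in rows, so rows that repeat a pose let the fingers close. It gives the time, the measured TCP pose, the force and the opening at its end, in the units of the state.
- arm.get_state(): the state, without advancing time (a new reading comes with each control period).
- arm.capture(name): name is "side" or "top"; returns a dict with "image" (480x640x3 uint8, red, green, blue), "range_z" (480x640 float32, mm along the optical axis (not along the pixel's ray), 0 where there is no reading), "mtx" (3x3 intrinsics, pixels), "position" and "attitude" of the camera in the world. Camera axes: x right, y down, z forward; pixel columns grow to the right and rows downward; lengths in mm; the calibration is good to about 2 mm. A picture is of the moment at which its call begins.
- arm.hand_in(): hands the job in, once; it reports no verdict.
The state is a dict: "t": time; "q": joint angles; "qvel": joint speeds; "joint_efforts": joint torques, N m; "tool_pos": TCP position; "eef_rot": TCP orientation; "contact_force": force on the tool from outside, world axes, zero at the start; "torque": the same for the moment, N m; "grip_width": finger opening in mm.
Only numpy, scipy, OpenCV 4.12 (cv2) and the standard library are available. Lean on these libraries where they do the work, as an engineer would, in place of code of your own. Each camera call takes 0.05 s, during which the arm holds its last target.

## Working session

There is one attempt and no reset: what is moved stays moved. The work goes in short steps, Python scripts to look and compute and a tool call to move; the robot and the scene stay as the last step left them, time stands still between calls to the robot, and variables do not carry over. Pictures are saved under pics/ and viewed, and the job is handed in when it is done.

Besides the shell and the picture viewer there is one more tool, called after "Call:" as name([rows], argument=value, ...), one row to a line, values as JSON. servo_tool: Moves the arm, as the interface text tells. Its arguments: {"type":"object","properties":{"targets":{"type":"array"},"force":{"type":"number"}},"required":["targets"]}

```bash
ls; mkdir -p pics; python3 - <<'E'
from bench import arm
import cv2,pickle
s=arm.get_state(); print({k:s[k] for k in s})
for n in("side","top"):
    c=arm.capture(n); pickle.dump(c,open(f"{n}0.pkl","wb")); cv2.imwrite(f"pics/{n}0.png",c["image"][...,::-1]); print(n,c["mtx"],c["position"],c["attitude"])
E
```

```text
pics
{'t': 0.0, 'q': array([75.46463068, 18.44057873, -4.01496508, 83.1753667 ,  1.29579673,
       78.53931513, -3.25910966]), 'qvel': array([ 0.0108796 ,  0.01470698, -0.04844076,  0.01964942,  0.0200176 ,
        0.0164664 , -0.00667264]), 'joint_efforts': array([ 3.50952359e-04, -4.93578780e+01, -3.81822903e-01, -3.14337158e+01,
        1.30794509e-02,  1.13954025e-02, -3.78016253e-06]), 'tool_pos': array([ 171.7909695 , -626.33533349,  230.20212161]), 'eef_rot': array([[ 9.64346878e-01,  2.64640728e-01, -6.19710744e-04],
       [ 2.64641428e-01, -9.64345167e-01,  1.82035507e-03],
       [-1.15874970e-04, -1.91945486e-03, -9.99998151e-01]]), 'contact_force': array([-0.04176486,  0.92819391,  0.57245643]), 'torque': array([-0.02048664, -0.03771476, -0.0100087 ]), 'grip_width': 85.06635341553275}
side [[546.34319889   0.         321.74331078]
 [  0.         546.34319889 241.75488627]
 [  0.           0.           1.        ]] [368.55005138 785.23786007 480.16146625] [[-0.99150396 -0.04620986  0.12159174]
 [-0.12922627  0.45663572 -0.88021838]
 [-0.01484836 -0.88845285 -0.45872765]]
top [[585.86670746   0.         314.25250007]
 [  0.         585.86670746 242.97612105]
 [  0.           0.           1.        ]] [ 379.60282233   35.92315533 1051.71441527] [[-0.01323959 -0.99726097  0.07276865]
 [-0.99951036  0.01526258  0.02731482]
 [-0.02835064 -0.07237138 -0.99697474]]
```

View pics/top0.png

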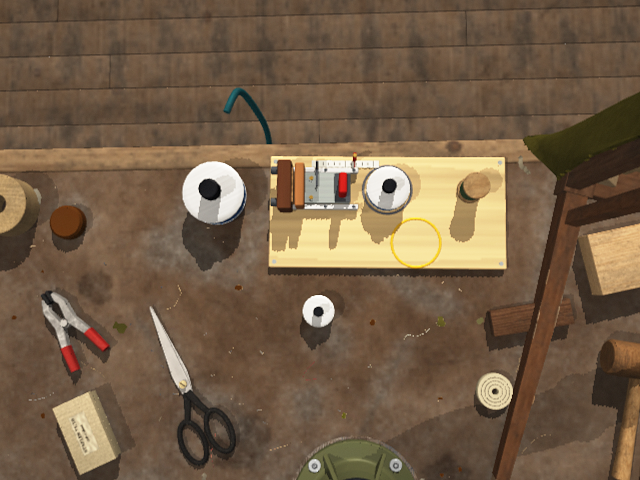

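View pics/side0.png

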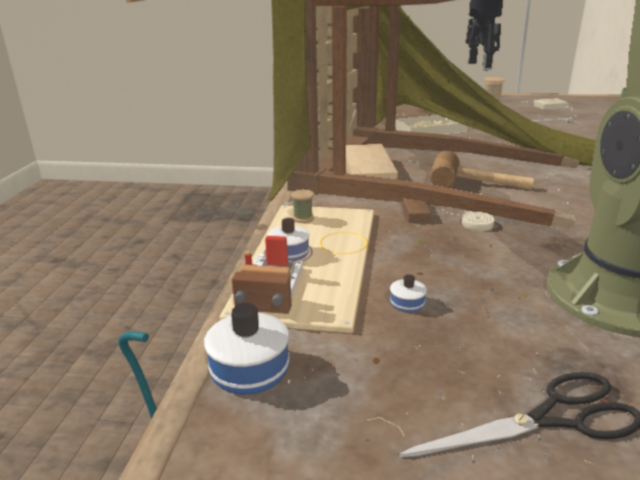

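The top view shows the board at about (270–506, 156–270). The middle pot is on it at (388,188), the ring at (416,243), the tab at (343,184), the spool at (475,186), and the pointer and red index near (317,165) and (354,160). A wooden frame with green cloth stands on the right, between the arm and the board. Next I'll measure positions.

```bash
cat > h.py <<'E'
import numpy as np,cv2,pickle
def load(n): return pickle.load(open(n,"rb"))
def ray(c,u,v):
    d=np.linalg.inv(c["mtx"])@np.array([u,v,1.]); return np.array(c["attitude"])@d
def onplane(c,u,v,z):
    d=ray(c,u,v); p=np.array(c["position"]); return p+d*(z-p[2])/d[2]
def cloud(c):
    v,u=np.mgrid[0:480,0:640]; z=c["range_z"]
    K=c["mtx"]; P=np.stack([(u-K[0,2])/K[0,0]*z,(v-K[1,2])/K[1,1]*z,z],-1)
    P=P@np.array(c["attitude"]).T+np.array(c["position"]); P[z==0]=np.nan; return P
def proj(c,p):
    q=np.array(c["attitude"]).T@(np.array(p)-c["position"]); q=c["mtx"]@q; return q[:2]/q[2]
E
python3 - <<'E'
from h import *
c=load("top0.pkl"); P=cloud(c); im=c["image"]; hsv=cv2.cvtColor(im,cv2.COLOR_RGB2HSV)
# board corners
m=((hsv[...,0]>15)&(hsv[...,0]<32)&(hsv[...,2]>170)&(P[...,2]<25)&(P[...,2]>3)).astype(np.uint8)
m[:, :255]=0; m[:,520:]=0
m=cv2.morphologyEx(m,cv2.MORPH_CLOSE,np.ones((7,7)))
cs,_=cv2.findContours(m,0,2); k=max(cs,key=cv2.contourArea); r=cv2.minAreaRect(k); print(r)
for b in cv2.boxPoints(r): print(b,onplane(c,*b,12).round(1))
print("board z med",np.nanmedian(P[200:260,300:380,2]))
# heights of obstacles at right
for (u,v) in [(388,188),(366,190),(343,184),(475,184),(317,165),(354,160),(208,190),(318,312),(580,150),(620,190),(540,300),(600,115),(610,250),(520,400),(530,320),(570,190),(600,205)]:
    print((u,v),P[v,u].round(0),im[v,u])
hz=P[...,2].copy(); hz[np.isnan(hz)]=0
cv2.imwrite("pics/h0.png",np.clip(hz/700*255,0,255).astype(np.uint8))
a=cv2.resize(im[140:290,255:520],None,fx=3,fy=3,interpolation=cv2.INTER_CUBIC); cv2.imwrite("pics/crop0.png",a[...,::-1])
s=load("side0.pkl"); a=cv2.resize(s["image"][180:340,210:410],None,fx=4,fy=3.75,interpolation=cv2.INTER_CUBIC); cv2.imwrite("pics/crops0.png",a[...,::-1])
E
```

```text
((387.5, 207.5), (121.0, 237.0), 90.0)
[269. 147.] [630.5 143.8  12. ]
[506. 147.] [ 622.  -280.2   12. ]
[506. 268.] [ 406.2 -272.2   12. ]
[269. 268.] [412.1 145.5  12. ]
board z med 13.64003376635901
(388, 188) [541. -62.  77.] [31 31 35]
(366, 190) [547. -29.  25.] [233 220 194]
(343, 184) [548.  13.  83.] [218  34  29]
(475, 184) [ 546. -208.   72.] [174 130  82]
(317, 165) [590.  57.  39.] [58 54 53]
(354, 160) [601.  -8.  24.] [77  3  5]
(208, 190) [540. 237.  94.] [31 30 32]
(318, 312) [335.  59.  50.] [33 33 34]
(580, 150) [ 567. -320.  222.] [50 44 18]
(620, 190) [ 537. -465.   36.] [95 63 42]
(540, 300) [ 350. -318.   44.] [47 32 20]
(600, 115) [ 616. -350.  224.] [50 45 16]
(610, 250) [ 434. -440.   42.] [224 183 127]
(520, 400) [ 184. -278.   44.] [103  67  41]
(530, 320) [ 316. -307.   22.] [88 58 40]
(570, 190) [ 536. -373.   52.] [87 60 41]
(600, 205) [ 493. -365.  177.] [56 37 26]
```

View pics/crop0.png

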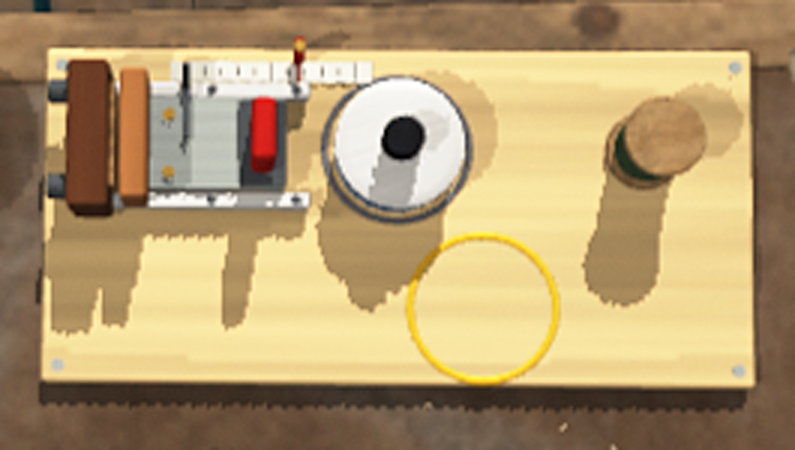

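View pics/crops0.png

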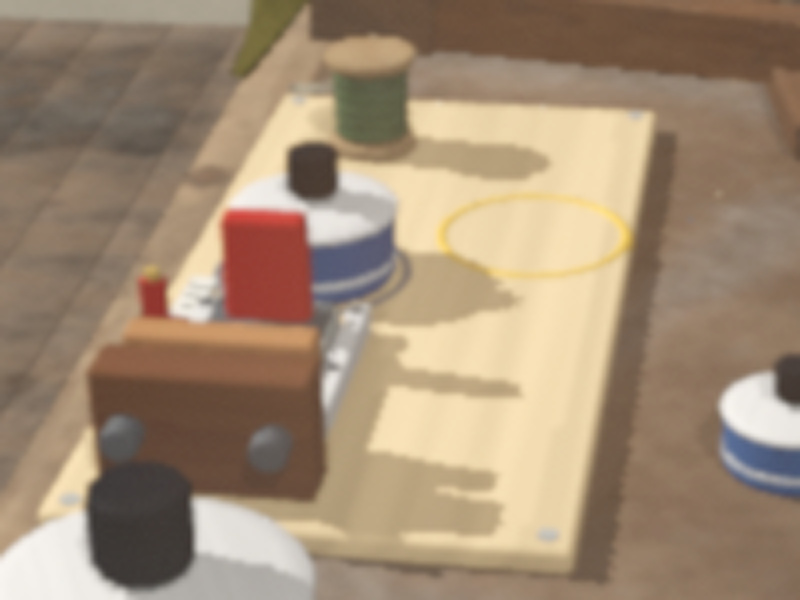

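View pics/h0.png

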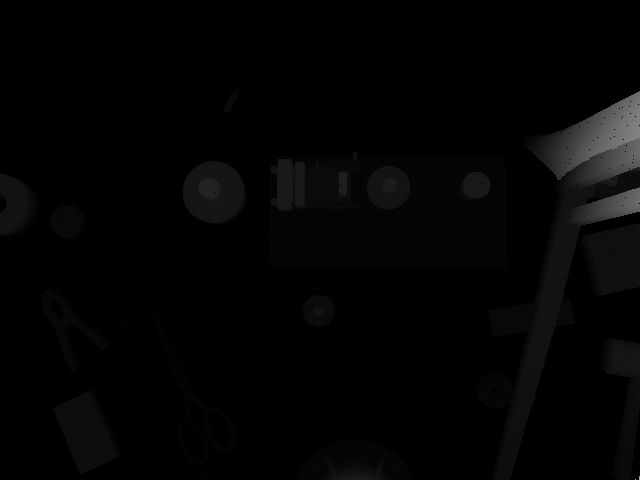

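The crop shows the pointer line at about (317,165), the index flag at (354,158), and the spool standing clear. Before swinging the arm I'll map the frame as an obstacle from both depth views.

```bash
python3 - <<'E'
from h import *
a=cloud(load("top0.pkl")).reshape(-1,3); b=cloud(load("side0.pkl")).reshape(-1,3)
Q=np.vstack([a,b]); Q=Q[~np.isnan(Q).any(1)]
Q=Q[(Q[:,1]<-200)&(Q[:,1]>-900)&(Q[:,0]>100)&(Q[:,0]<1000)]
print("max height per cell, rows x, cols y")
ys=np.arange(-900,-200,50); print("      "+" ".join(f"{y:5d}" for y in ys))
for x in range(100,900,50):
    L=[]
    for y in ys:
        m=(Q[:,0]>=x)&(Q[:,0]<x+50)&(Q[:,1]>=y)&(Q[:,1]<y+50)
        L.append(f"{Q[m,2].max():5.0f}" if m.sum()>2 else "    .")
    print(x,"  "," ".join(L))
E
```

```text
max height per cell, rows x, cols y
       -900  -850  -800  -750  -700  -650  -600  -550  -500  -450  -400  -350  -300  -250
100        3     2     .   100   162   393   394     .    38    29     7     9    46    39
150       30     .   110   184   351   394   394   314    41     6     7    47   439    22
200       32     .   149   239   345   393   383    62    64    65     7    54    52    22
250       32   163   256   293   306   279     3    59    66    66     7   413   413    28
300       30   228   323   342   354     6     5     5     9     7    49   413    31    27
350        .   288   370   377   371    43    44    45    49    49   402   412     7     7
400        .   344   372   372    34    45    45    45    49    48   402   412    18    20
450        .     .   372   372   367    44   386   390   392    47   411   411    19    19
500        .     .     .   130   220   372   387   388    40    88   411   412    19    73
550        .     .     .     .     .     .     .   389    94    84   412   412    20    74
600        .     .     .     .     .     .     .     .     .     1   411   350    16    18
650        .     .     .     .     .     .     .     .     .     .     .     .     .     .
700        .     .     .     .     .     .     .     .     .     .     .     .     .     .
750        .     .     .     .     .     .     .     .     .     .     .     .     .     .
800        .     .     .     .     .     .  -826  -834  -829  -833  -826     .  -826  -831
850        .     .  -828  -829  -826  -826  -823  -827  -828  -824  -826  -823  -825  -825
```

```bash
python3 - <<'E'
from h import *
s=load("side0.pkl"); P=cloud(s)
a=cv2.resize(s["image"][0:230,230:640],None,fx=1.9,fy=1.9,interpolation=cv2.INTER_CUBIC); cv2.imwrite("pics/frame0.png",a[...,::-1])
for v in (0,2,4,8,20,60,110,150,180):
    print(v,[(u,*P[v,u].round(0).astype(int)) for u in range(250,640,30) if not np.isnan(P[v,u]).any()])
t=load("top0.pkl"); T=cloud(t)
print()
for v in (90,110,140,160,180,205,215,240,280,320,350,400,470):
    print(v,[(u,*T[v,u].round(0).astype(int)) for u in range(500,640,17) if not np.isnan(T[v,u]).any()])
E
```

```text
0 [(250, np.int64(1215), np.int64(-2526), np.int64(282)), (280, np.int64(601), np.int64(-358), np.int64(411)), (310, np.int64(542), np.int64(-362), np.int64(411)), (340, np.int64(483), np.int64(-355), np.int64(411)), (370, np.int64(424), np.int64(-337), np.int64(412)), (400, np.int64(369), np.int64(-322), np.int64(412)), (430, np.int64(315), np.int64(-309), np.int64(412)), (460, np.int64(47), np.int64(-2513), np.int64(275)), (490, np.int64(168), np.int64(-595), np.int64(394)), (520, np.int64(-270), np.int64(-2525), np.int64(272)), (550, np.int64(-420), np.int64(-2506), np.int64(272)), (580, np.int64(-576), np.int64(-2521), np.int64(270)), (610, np.int64(-597), np.int64(-2129), np.int64(294))]
2 [(250, np.int64(1218), np.int64(-2537), np.int64(271)), (280, np.int64(600), np.int64(-356), np.int64(408)), (310, np.int64(544), np.int64(-371), np.int64(407)), (340, np.int64(483), np.int64(-352), np.int64(407)), (370, np.int64(425), np.int64(-340), np.int64(408)), (400, np.int64(368), np.int64(-324), np.int64(409)), (430, np.int64(314), np.int64(-310), np.int64(409)), (460, np.int64(44), np
[... 10640 characters left out ...]
5), np.int64(-375), np.int64(-1)), (585, np.int64(175), np.int64(-403), np.int64(2)), (602, np.int64(175), np.int64(-432), np.int64(2)), (619, np.int64(174), np.int64(-463), np.int64(-1)), (636, np.int64(181), np.int64(-474), np.int64(35))]
470 [(500, np.int64(67), np.int64(-243), np.int64(35)), (517, np.int64(57), np.int64(-281), np.int64(1)), (534, np.int64(56), np.int64(-311), np.int64(-1)), (551, np.int64(56), np.int64(-340), np.int64(-1)), (568, np.int64(57), np.int64(-367), np.int64(5)), (585, np.int64(55), np.int64(-399), np.int64(-1)), (602, np.int64(56), np.int64(-427), np.int64(1)), (619, np.int64(64), np.int64(-444), np.int64(27)), (636, np.int64(55), np.int64(-486), np.int64(0))]
```

View pics/frame0.png

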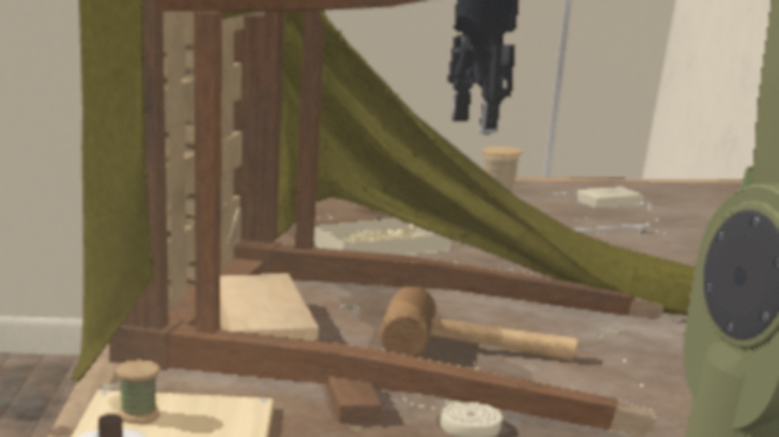

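```bash
python3 - <<'E'
from h import *
t=load("top0.pkl"); s=load("side0.pkl")
for p in [(320,-310,412),(320,-290,420),(320,-290,460),(480,-350,420),(600,-350,420),(305,-290,420)]: print(p,proj(t,p).round(0),proj(s,p).round(0))
Q=np.vstack([cloud(t).reshape(-1,3),cloud(s).reshape(-1,3)]); Q=Q[~np.isnan(Q).any(1)]
R=Q[(Q[:,0]>90)&(Q[:,0]<340)&(Q[:,1]<-560)&(Q[:,1]>-830)&(Q[:,2]>200)]
for x in range(90,340,25):
  print(x,[(y,int(R[m][:,2].min()),int(R[m][:,2].max())) for y in range(-830,-560,25) if (m:=(abs(R[:,0]-x-12)<12.5)&(abs(R[:,1]-y-12)<12.5)).sum()>2])
# leg tip underside
P=cloud(s)
for v in (0,1,2,3): print([(u,*P[v,u].round(0).astype(int).tolist()) for u in range(425,445,3) if P[v,u][1]>-500])
E
```

```text
(320, -310, 412) [657. 337.] [427.   0.]
(320, -290, 420) [642. 338.] [428.  -4.]
(320, -290, 460) [663. 342.] [430. -29.]
(480, -350, 420) [690. 187.] [341.  -5.]
(600, -350, 420) [684.  77.] [279.  -5.]
(305, -290, 420) [642. 353.] [436.  -4.]
90 []
115 [(-630, 361, 392)]
140 [(-630, 359, 392), (-605, 243, 394), (-580, 244, 348)]
165 [(-680, 208, 309), (-655, 200, 352), (-630, 200, 354), (-605, 200, 394), (-580, 244, 348)]
190 [(-705, 200, 348), (-680, 201, 350), (-655, 212, 349), (-630, 205, 393), (-605, 204, 394)]
215 [(-730, 200, 223), (-705, 202, 237), (-680, 231, 248), (-655, 229, 249), (-630, 224, 246)]
240 [(-755, 200, 231), (-730, 200, 250), (-705, 226, 260), (-680, 254, 273), (-655, 246, 272), (-630, 248, 260)]
265 [(-755, 200, 258), (-730, 200, 277), (-705, 253, 288), (-680, 267, 295), (-655, 268, 292)]
290 [(-780, 200, 270), (-755, 200, 288), (-730, 212, 306), (-705, 280, 310), (-680, 293, 319)]
315 [(-830, 200, 205), (-805, 200, 279), (-780, 200, 310), (-755, 215, 320), (-730, 299, 329), (-705, 309, 343), (-680, 317, 339)]
[(425, 324, -309, 413), (428, 318, -308, 413), (431, 313, -306, 413), (434, 308, -303, 413), (437, 303, -305, 413), (440, 297, -304, 413), (443, 292, -302, 413)]
[(425, 323, -313, 411), (428, 318, -307, 411), (431, 313, -307, 411), (434, 308, -302, 411), (437, 302, -308, 411), (440, 297, -303, 411), (443, 292, -302, 411)]
[(425, 323, -310, 409), (428, 318, -310, 409), (431, 313, -308, 409), (434, 308, -306, 409), (437, 303, -300, 410), (440, 297, -305, 409)]
[(425, 323, -311, 407), (431, 313, -307, 408), (434, 307, -308, 408)]
```

```bash
python3 - <<'E'
from h import *
t=load("top0.pkl"); s=load("side0.pkl")
for n,c in(("t",t),("s",s)):
    P=cloud(c); m=(P[...,0]>0)&(P[...,0]<330)&(P[...,1]<-150)&(P[...,1]>-420)&(P[...,2]>120)
    v,u=np.where(m); print(n,len(u)); 
    for i in range(0,len(u),max(1,len(u)//25)): print(u[i],v[i],P[v[i],u[i]].round(0),c["image"][v[i],u[i]])
a=cv2.resize(t["image"][330:480,470:640],None,fx=4,fy=4,interpolation=cv2.INTER_CUBIC); cv2.imwrite("pics/tr.png",a[...,::-1])
a=cv2.resize(s["image"][0:40,380:540],None,fx=5,fy=5,interpolation=cv2.INTER_NEAREST); cv2.imwrite("pics/sr.png",a[...,::-1])
E
```

```text
t 5
639 476 [ 184. -271.  437.] [68 52 38]
639 477 [ 184. -271.  438.] [49 36 27]
639 478 [ 183. -271.  438.] [44 31 23]
635 479 [ 180. -270.  432.] [94 76 58]
639 479 [ 182. -270.  439.] [44 31 23]
s 87
422 0 [ 329. -311.  412.] [87 65 51]
425 0 [ 324. -309.  413.] [86 66 52]
428 0 [ 318. -308.  413.] [85 65 51]
431 0 [ 313. -306.  413.] [88 66 52]
434 0 [ 308. -303.  413.] [89 67 51]
437 0 [ 303. -305.  413.] [88 65 49]
440 0 [ 297. -304.  413.] [90 67 52]
443 0 [ 292. -302.  413.] [87 68 54]
446 0 [ 287. -300.  413.] [98 78 62]
449 0 [ 282. -302.  413.] [105  89  74]
422 1 [ 329. -314.  411.] [87 66 52]
425 1 [ 323. -313.  411.] [85 66 52]
428 1 [ 318. -307.  411.] [84 65 52]
431 1 [ 313. -307.  411.] [86 66 52]
434 1 [ 308. -302.  411.] [89 67 52]
437 1 [ 302. -308.  411.] [90 67 51]
440 1 [ 297. -303.  411.] [96 75 59]
443 1 [ 292. -302.  411.] [106  90  75]
446 1 [ 286. -307.  411.] [122 107  92]
424 2 [ 325. -309.  409.] [85 66 53]
427 2 [ 320. -309.  409.] [82 65 52]
430 2 [ 314. -310.  409.] [87 68 54]
433 2 [ 309. -308.  409.] [92 72 58]
436 2 [ 304. -307.  409.] [98 79 63]
439 2 [ 299. -304.  409.] [115 100  84]
423 3 [ 327. -311.  407.] [100  83  69]
426 3 [ 321. -313.  407.] [103  89  75]
430 3 [ 315. -307.  408.] [109  94  81]
433 3 [ 309. -307.  408.] [118 102  87]
```

View pics/tr.png

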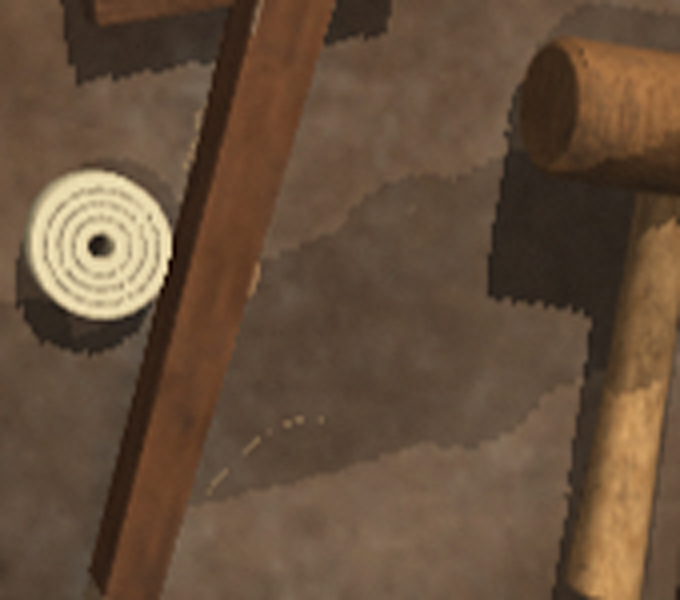

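View pics/sr.png

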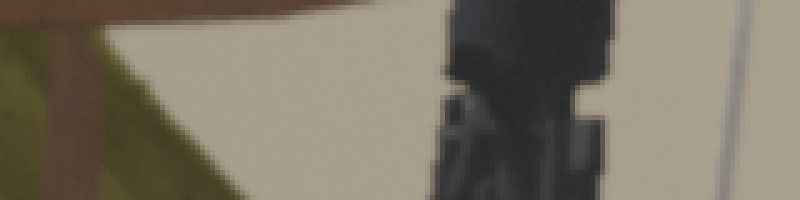

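The upper chair rail runs at about z 405–450, from (600,-360) to beyond (184,-271), so it crosses the swing path. The tool therefore has to go up and over it. I'll rise first, drifting away from the cloth.

Call:
servo_tool([
  {"fingers":0,"tz":-40},
  {"fingers":0,"tz":-80},
  {"fingers":0,"tz":-130,"ty":-10},
  {"fingers":0,"tz":-180,"ty":-20},
  {"fingers":0,"tz":-230,"ty":-30},
])

```text
invalid input at $.targets[0]: expected keys fingers, tx, ty, tz, ax, ay, az
```

```bash
python3 - <<'E'
from bench import arm
s=arm.get_state(); print(s['q'].round(1),s['tool_pos'].round(1),s['contact_force'].round(1))
E
```

```text
[75.5 18.4 -4.  83.2  1.3 78.5 -3.3] [ 171.8 -626.4  230.3] [0.6 0.5 0.3]
```

Call:
servo_tool([
  {"fingers":0,"tx":0,"ty":0,"tz":-40,"ax":0,"ay":0,"az":0},
  {"fingers":0,"tx":0,"ty":0,"tz":-80,"ax":0,"ay":0,"az":0},
  {"fingers":0,"tx":0,"ty":-10,"tz":-130,"ax":0,"ay":0,"az":0},
  {"fingers":0,"tx":0,"ty":-20,"tz":-180,"ax":0,"ay":0,"az":0},
  {"fingers":0,"tx":0,"ty":-30,"tz":-230,"ax":0,"ay":0,"az":0},
])

```text
t: 0.72
tool_pos: [163.8, -597.3, 462.5]
eef_rot: [[0.964, 0.265, -0.0], [0.265, -0.964, 0.001], [-0.0, -0.001, -1.0]]
contact_force: [0.6, -1.2, 0.5]
grip_width: 85.5
```

```bash
python3 - <<'E'
from bench import arm
s=arm.get_state(); print(s['q'].round(1),s['tool_pos'].round(1),s['contact_force'].round(1))
E
```

```text
[ 74.8  15.   -3.6  61.3   1.  103.7  -3.1] [ 163.8 -597.3  462.5] [ 0.6 -1.2  0.5]
```

Call:
servo_tool([
  {"fingers":0,"tx":0,"ty":-30,"tz":-40,"ax":0,"ay":0,"az":0},
  {"fingers":0,"tx":0,"ty":-70,"tz":-78,"ax":0,"ay":0,"az":0},
  {"fingers":0,"tx":53,"ty":-82,"tz":-78,"ax":0,"ay":0,"az":-0.1},
  {"fingers":0,"tx":104,"ty":-90,"tz":-78,"ax":0,"ay":0,"az":-0.2},
  {"fingers":0,"tx":154,"ty":-102,"tz":-78,"ax":0,"ay":0,"az":-0.3},
])

```text
t: 1.35
tool_pos: [286.8, -458.0, 538.9]
eef_rot: [[0.842, 0.54, -0.0], [0.54, -0.842, 0.0], [-0.0, -0.0, -1.0]]
contact_force: [1.0, 0.2, 0.0]
grip_width: 85.5
```

```bash
python3 - <<'E'
from bench import arm
s=arm.get_state(); print(s['q'].round(1),s['tool_pos'].round(1),s['contact_force'].round(1))
E
```

```text
[ 64.9   8.  -11.8  60.9   1.8 111.3  -3.5] [ 286.8 -458.   538.9] [1.  0.2 0. ]
```

Call:
servo_tool([
  {"fingers":0,"tx":50,"ty":-29,"tz":0,"ax":0,"ay":0,"az":-0.13},
  {"fingers":0,"tx":100,"ty":-58,"tz":0,"ax":0,"ay":0,"az":-0.26},
  {"fingers":0,"tx":150,"ty":-87,"tz":0,"ax":0,"ay":0,"az":-0.39},
  {"fingers":0,"tx":200,"ty":-116,"tz":0,"ax":0,"ay":0,"az":-0.52},
  {"fingers":0,"tx":251,"ty":-145,"tz":0,"ax":0,"ay":0,"az":-0.65},
])

```text
t: 1.98
tool_pos: [419.7, -199.8, 539.0]
eef_rot: [[0.342, 0.94, -0.0], [0.94, -0.342, -0.0], [-0.0, -0.0, -1.0]]
contact_force: [1.3, -0.8, 0.8]
grip_width: 85.4
```

```bash
python3 - <<'E'
from bench import arm
s=arm.get_state(); print(s['q'].round(1),s['tool_pos'].round(1),s['contact_force'].round(1))
from h import *
c=load("top0.pkl"); S=load("side0.pkl")
def comp(m,img=None):
    n,l,st,ce=cv2.connectedComponentsWithStats(m.astype(np.uint8)); return [(st[i].tolist(),ce[i].round(1).tolist()) for i in range(1,n) if st[i,4]>8]
for nm,c_ in(("top",c),("side",S)):
    h=cv2.cvtColor(c_["image"],cv2.COLOR_RGB2HSV).astype(int); H,Sx,V=h[...,0],h[...,1],h[...,2]
    roi=np.zeros(H.shape,bool)
    if nm=="top": roi[140:280,260:515]=1
    else: roi[185:335,225:380]=1
    print(nm,"red",comp(roi&((H<6)|(H>174))&(Sx>170)&(V>90)))
    print(nm,"dark",comp(roi&(V<60)&(Sx<90)))
    print(nm,"yellow",comp(roi&(H>22)&(H<30)&(Sx>170)&(V>200)))
    print(nm,"green",comp(roi&(H>40)&(H<95)&(Sx>40)))
    print(nm,"blue",comp(roi&(H>100)&(H<125)&(Sx>80)))
    print(nm,"white",comp(roi&(Sx<30)&(V>180)))
E
```

```text
[ 50.1  -1.1 -27.   70.3  -0.5 110.7   2.9] [ 419.7 -199.8  539. ] [ 1.3 -0.8  0.8]
top red [([339, 173, 8, 24, 180], [342.4, 184.1])]
top dark [([316, 162, 2, 8, 11], [316.7, 166.2]), ([271, 170, 6, 4, 14], [273.9, 172.1]), ([382, 179, 14, 14, 148], [388.9, 185.6]), ([335, 186, 10, 16, 51], [338.0, 196.5]), ([465, 195, 7, 5, 16], [467.9, 197.5]), ([271, 203, 6, 3, 13], [273.5, 204.2]), ([362, 269, 24, 7, 56], [377.0, 270.9])]
top yellow [([391, 218, 50, 49, 210], [417.5, 244.1])]
top green [([266, 140, 6, 4, 18], [268.3, 141.3]), ([460, 185, 13, 15, 54], [464.0, 193.6])]
top blue []
top white [([274, 160, 3, 3, 9], [275.0, 161.0]), ([305, 161, 11, 11, 65], [310.9, 167.0]), ([317, 160, 36, 42, 780], [330.4, 177.7]), ([355, 161, 55, 47, 1210], [385.5, 182.5]), ([305, 204, 20, 5, 75], [313.9, 206.5]), ([326, 204, 8, 5, 30], [329.7, 206.4]), ([347, 204, 6, 5, 21], [349.7, 206.3]), ([354, 204, 4, 5, 14], [355.9, 205.9]), ([272, 260, 4, 3, 9], [273.7, 261.1])]
side red [([267, 237, 18, 8, 56], [273.4, 239.2])]
side dark []
side yellow []
side green []
side blue []
side white [([268, 226, 41, 19, 354], [291.8, 234.7]), ([254, 254, 11, 11, 77], [258.8, 259.1]), ([296, 261, 6, 10, 33], [298.2, 265.2]), ([291, 272, 7, 16, 56], [293.4, 278.9]), ([259, 313, 29, 22, 391], [271.5, 323.6]), ([225, 317, 10, 18, 127], [228.2, 326.5])]
```

```bash
cat > bd.py <<'E'
from h import *
def board(c):
    im=c["image"]; h=cv2.cvtColor(im,cv2.COLOR_RGB2HSV).astype(int)
    m=(h[...,0]>15)&(h[...,0]<30)&(h[...,2]>200)&(h[...,1]>60)
    bot=[(u,np.where(m[255:285,u])[0].max()+255+.5) for u in range(285,495,5) if m[255:285,u].any()]
    top=[(u,np.where(m[148:170,u])[0].min()+148-.5) for u in range(285,495,5) if m[148:170,u].any()]
    rt=[(np.where(m[v,490:520])[0].max()+490+.5,v) for v in range(165,262,4) if m[v,490:520].any()]
    lf=[(np.where(m[v,255:290])[0].min()+255-.5,v) for v in range(215,262,4) if m[v,255:290].any()]
    W=[np.array([onplane(c,*p,12)[:2] for p in L]) for L in(bot,top,rt,lf)]
    return W
if __name__=="__main__":
    c=load("top0.pkl")
    W=board(c)
    for n,w in zip("bot top rt lf".split(),W):
        vx,vy,x,y=cv2.fitLine(w.astype(np.float32),cv2.DIST_HUBER,0,.01,.01).ravel(); print(n,len(w),"dir deg",np.degrees(np.arctan2(vy,vx)).round(2),"pt",x,y)
    # ring: yellow contour on z=12
    h=cv2.cvtColor(c["image"],cv2.COLOR_RGB2HSV).astype(int)
    m=(h[...,0]>21)&(h[...,0]<31)&(h[...,1]>160)&(h[...,2]>180); m[:210]=0;m[275:]=0;m[:,:385]=0;m[:,450:]=0
    v,u=np.where(m); w=np.array([onplane(c,a,b,12)[:2] for a,b in zip(u,v)]).astype(np.float32)
    A=np.c_[2*w,np.ones(len(w))]; r=np.linalg.lstsq(A,(w**2).sum(1),rcond=None)[0]; print("ring",r[:2],"dia",2*np.sqrt(r[2]+(r[:2]**2).sum()))
    print("knob top",onplane(c,388.9,185.6,78), "tab top",onplane(c,342.4,184.1,84))
    print("spool top",onplane(c,476,186,67))
    print("ptr tip",[onplane(c,317,162,z)[:2].round(1) for z in(20,25,30,40)])
    print("index", [onplane(c,354.5,153.5,36)[:2].round(1),onplane(c,354.5,164,12)[:2].round(1)])
    a=cv2.resize(c["image"][148:215,265:415],None,fx=5.3,fy=5.3,interpolation=cv2.INTER_NEAREST); cv2.imwrite("pics/crop1.png",a[...,::-1])
    P=cloud(c)
    for u in range(308,326,1): print(u,[int(x) if x==x else -1 for x in P[156:192:3,u,2]])
    for u in range(350,360): print(u,[int(x) if x==x else -1 for x in P[150:168:1,u,2]])
E
python3 bd.py
```

```text
bot 42 dir deg 88.7 pt 410.5066 -68.62532
top 42 dir deg 88.51 pt 609.46875 -70.945145
rt 25 dir deg -1.3 pt 490.85834 -273.94467
lf 9 dir deg -2.0 pt 461.49933 145.02386
ring [ 454.24696767 -114.97423899] dia 85.81552242736228
knob top [544.9895603  -63.58621414  78.        ] tab top [547.89357881  14.20746391  84.        ]
spool top [ 543.52856323 -210.92241697   67.        ]
ptr tip [array([599.7,  57.4]), array([598.6,  57.3]), array([597.5,  57.2]), array([595.4,  57. ])]
index [array([610.1,  -9. ]), array([596.4,  -9.7])]
308 [11, 13, 15, 14, 27, 27, -1, 31, 31, 32, 28, 29]
309 [10, 19, 15, 14, 27, 27, 28, 31, 28, 34, 29, 31]
310 [10, 12, 10, 13, 26, 30, 31, 36, 32, 31, 32, 28]
311 [12, 16, 12, 16, 24, 25, 32, 35, 30, 28, 31, 29]
312 [14, 9, 14, 17, 26, 26, 29, 31, 32, 31, 31, 33]
313 [10, 15, 14, 15, 23, 25, 31, 32, 32, 29, 29, 32]
314 [11, 14, 13, 16, 28, 30, 26, 31, 30, 30, 35, 32]
315 [12, 10, 16, 14, 27, 27, 31, 28, 28, 29, 31, 30]
316 [12, 12, 38, 36, 37, 35, 37, 36, 35, 40, 29, 31]
317 [14, 17, 34, 38, 37, 38, 38, 36, 38, 37, 30, 28]
318 [9, 14, 30, 29, 31, 28, 30, 31, 
[... 410 characters left out ...]
11, 13, 11, 11, 14, 11, 16, 12, 13, 18, 14, 29]
351 [1, -1, 0, 2, 2, 3, 8, 16, 9, 11, 16, 13, -1, 17, 19, 17, 15, 30]
352 [-2, 0, 0, 1, 0, 1, 9, 14, 17, 13, 16, 16, 17, 14, 15, 16, 11, 27]
353 [2, 1, 38, 35, 42, 42, 33, 36, 38, 27, 18, 15, 16, 14, 11, 16, 16, 26]
354 [3, 6, 38, 40, 44, 44, 38, 33, 34, 30, 24, 20, 18, 18, 16, 16, 22, 24]
355 [0, 1, 36, 42, 43, 42, 45, 38, 35, 30, 22, 14, 16, 15, 16, 11, 14, 28]
356 [-1, 1, 38, 45, 42, 40, 37, 38, 37, 27, 16, 12, 17, 14, 13, 14, 14, 30]
357 [0, -3, 0, -2, 0, 3, 9, 13, 11, 13, 15, 15, 19, 11, 15, 13, 14, 29]
358 [0, 1, 2, 1, 1, 1, 9, 11, 10, 13, 17, 14, 12, 17, 14, 17, 13, 15]
359 [1, 0, 0, 2, 3, 1, 9, 8, 12, 12, 12, 15, 14, 13, 12, 13, 14, 14]
```

View pics/crop1.png

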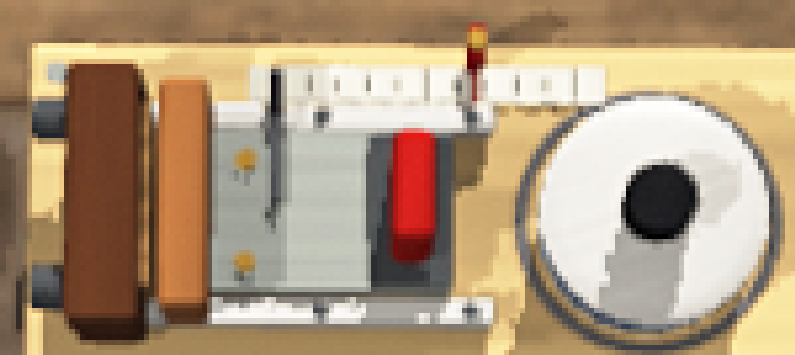

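Call:
servo_tool([
  {"fingers":0,"tx":43,"ty":18,"tz":20,"ax":0,"ay":0,"az":-0.11},
  {"fingers":0,"tx":86,"ty":36,"tz":50,"ax":0,"ay":0,"az":-0.22},
  {"fingers":0,"tx":129,"ty":54,"tz":90,"ax":0,"ay":0,"az":-0.325},
  {"fingers":0,"tx":171,"ty":72,"tz":130,"ax":0,"ay":0,"az":-0.325},
  {"fingers":0,"tx":171,"ty":72,"tz":190,"ax":0,"ay":0,"az":-0.325},
])

```text
t: 2.6
tool_pos: [547.8, -61.3, 348.2]
eef_rot: [[0.02, 1.0, 0.003], [1.0, -0.02, 0.002], [0.003, 0.002, -1.0]]
contact_force: [0.6, -0.3, -0.3]
grip_width: 84.9
```

```bash
python3 - <<'E'
from bench import arm
s=arm.get_state(); print(s['q'].round(1),s['tool_pos'].round(1),s['contact_force'].round(1),s['eef_rot'].round(3))
E
```

```text
[ 38.4   6.8 -38.   85.2   4.1  89.3  -0.7] [547.8 -61.3 348.2] [ 0.6 -0.3 -0.3] [[ 0.02   1.     0.003]
 [ 1.    -0.02   0.002]
 [ 0.003  0.002 -1.   ]]
```

Call:
servo_tool([
  {"fingers":0,"tx":-1,"ty":-1,"tz":60,"ax":0,"ay":0,"az":0},
  {"fingers":0,"tx":-2,"ty":-2,"tz":120,"ax":0,"ay":0,"az":0},
  {"fingers":0,"tx":-2.3,"ty":-2.3,"tz":180,"ax":0,"ay":0,"az":0},
  {"fingers":0,"tx":-2.3,"ty":-2.3,"tz":230,"ax":0,"ay":0,"az":0},
  {"fingers":0,"tx":-2.3,"ty":-2.3,"tz":250,"ax":0,"ay":0,"az":0},
])

```text
t: 3.22
tool_pos: [541.1, -68.1, 96.1]
eef_rot: [[0.028, 1.0, -0.005], [1.0, -0.028, 0.001], [0.001, -0.005, -1.0]]
contact_force: [-0.3, -0.1, 1.2]
grip_width: 85.7
```

```bash
python3 - <<'E'
from bench import arm
import cv2
s=arm.get_state(); print(s['q'].round(1),s['tool_pos'].round(1),s['contact_force'].round(1))
c=arm.capture("side"); a=cv2.resize(c["image"][150:310,210:410],None,fx=4,fy=3.75); cv2.imwrite("pics/s1.png",a[...,::-1])
E
```

```text
[ 36.8  15.7 -36.7 105.9  10.5  62.1  -5.4] [541.1 -68.1  96.1] [-0.3 -0.1  1.2]
```

View pics/s1.png

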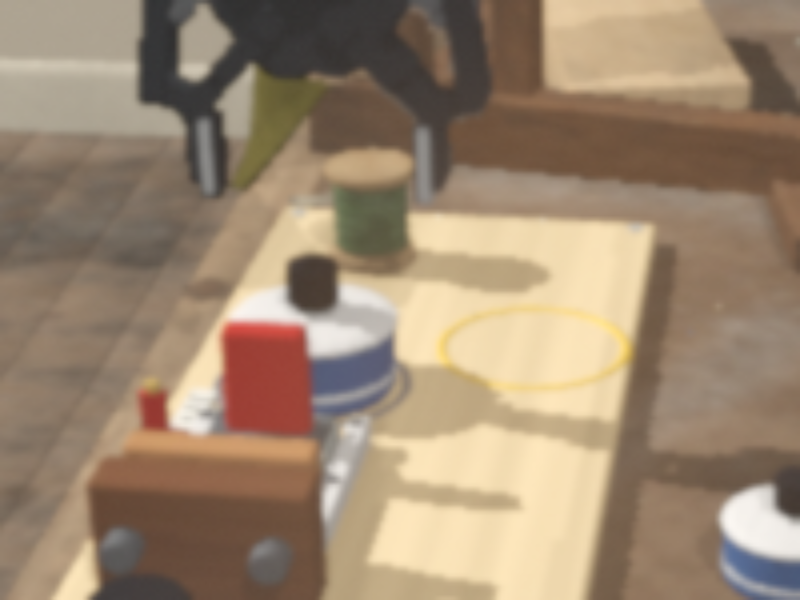

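The side view shows the open fingers at crop (205,180) and (425,180), straddling the knob at (313,280), so they are well placed. I'll settle one row and check the pose.

Call:
servo_tool([
  {"fingers":0.3,"tx":0,"ty":0,"tz":0,"ax":0,"ay":0,"az":0},
  {"fingers":0.3,"tx":0,"ty":0,"tz":0,"ax":0,"ay":0,"az":0},
], force=20)

```text
t: 3.52
tool_pos: [545.3, -68.4, 101.6]
eef_rot: [[0.028, 1.0, 0.004], [1.0, -0.028, -0.001], [-0.001, 0.004, -1.0]]
contact_force: [-0.4, -0.5, -0.7]
grip_width: 59.9
```

Call:
servo_tool([
  {"fingers":0.3,"tx":0,"ty":0,"tz":0,"ax":0,"ay":0,"az":0},
  {"fingers":0.3,"tx":0,"ty":0,"tz":0,"ax":0,"ay":0,"az":0},
])

```text
t: 3.78
tool_pos: [544.1, -68.4, 100.2]
eef_rot: [[0.028, 1.0, 0.001], [1.0, -0.028, -0.001], [-0.001, 0.001, -1.0]]
contact_force: [-0.3, 0.4, 0.4]
grip_width: 59.8
```

Call:
servo_tool([
  {"fingers":0.3,"tx":4.8,"ty":1.5,"tz":15,"ax":0,"ay":0,"az":0},
  {"fingers":0.3,"tx":4.8,"ty":1.5,"tz":30,"ax":0,"ay":0,"az":0},
  {"fingers":0.3,"tx":4.8,"ty":1.5,"tz":41,"ax":0,"ay":0,"az":0},
  {"fingers":0.3,"tx":4.8,"ty":1.5,"tz":41,"ax":0,"ay":0,"az":0},
  {"fingers":0.3,"tx":4.8,"ty":1.5,"tz":41,"ax":0,"ay":0,"az":0},
])

```text
t: 4.4
tool_pos: [545.3, -63.5, 58.4]
eef_rot: [[0.028, 1.0, 0.0], [1.0, -0.028, 0.0], [0.0, 0.0, -1.0]]
contact_force: [1.1, -0.9, -0.3]
grip_width: 59.7
```

```bash
python3 - <<'E'
from bench import arm
import cv2
c=arm.capture("side"); a=cv2.resize(c["image"][150:310,210:410],None,fx=4,fy=3.75); cv2.imwrite("pics/s2.png",a[...,::-1])
s=arm.get_state(); print(s['tool_pos'].round(1),s['contact_force'].round(1))
E
```

```text
[545.5 -63.5  58.6] [0.5 0.5 0.1]
```

View pics/s2.png

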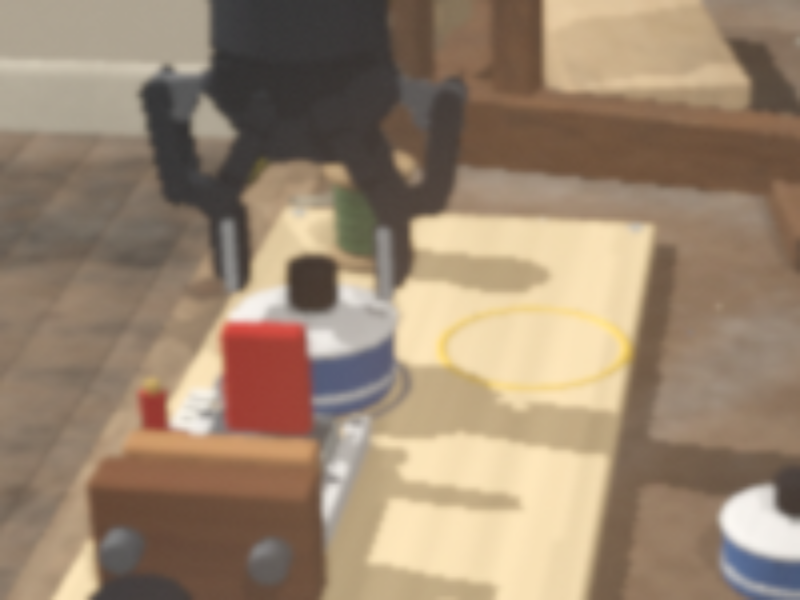

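The fingers sit symmetrically about the knob, at crop (232,260) and (388,260) with the knob at (312,280). Closing.

Call:
servo_tool([
  {"fingers":0.6,"tx":0,"ty":0,"tz":0,"ax":0,"ay":0,"az":0},
  {"fingers":0.8,"tx":0,"ty":0,"tz":0,"ax":0,"ay":0,"az":0},
  {"fingers":0.8,"tx":0,"ty":0,"tz":0,"ax":0,"ay":0,"az":0},
  {"fingers":0.8,"tx":0,"ty":0,"tz":0,"ax":0,"ay":0,"az":0},
], force=20)

```text
t: 4.95
tool_pos: [545.7, -63.5, 58.7]
eef_rot: [[0.028, 1.0, 0.001], [1.0, -0.028, -0.0], [-0.0, 0.001, -1.0]]
contact_force: [1.4, 0.9, 1.3]
grip_width: 22.9
```

Call:
servo_tool([
  {"fingers":0.8,"tx":-4,"ty":-7,"tz":0,"ax":0,"ay":0,"az":0},
  {"fingers":0.8,"tx":-10,"ty":-17,"tz":0,"ax":0,"ay":0,"az":0},
  {"fingers":0.8,"tx":-17,"ty":-28,"tz":0,"ax":0,"ay":0,"az":0},
  {"fingers":0.8,"tx":-24,"ty":-40,"tz":0,"ax":0,"ay":0,"az":0},
  {"fingers":0.8,"tx":-30,"ty":-50,"tz":0,"ax":0,"ay":0,"az":0},
])

```text
t: 5.58
tool_pos: [494.1, -92.6, 58.8]
eef_rot: [[0.028, 1.0, 0.001], [1.0, -0.028, -0.0], [-0.0, 0.002, -1.0]]
contact_force: [4.8, 2.2, 4.3]
grip_width: 23.2
```

Call:
servo_tool([
  {"fingers":0.8,"tx":-7,"ty":-12,"tz":0,"ax":0,"ay":0,"az":0},
  {"fingers":0.8,"tx":-14,"ty":-24,"tz":0,"ax":0,"ay":0,"az":0},
  {"fingers":0.8,"tx":-20,"ty":-34,"tz":0,"ax":0,"ay":0,"az":0},
  {"fingers":0.8,"tx":-24,"ty":-40,"tz":0,"ax":0,"ay":0,"az":0},
  {"fingers":0.8,"tx":-24,"ty":-40,"tz":0,"ax":0,"ay":0,"az":0},
])

```text
t: 6.2
tool_pos: [452.9, -115.7, 58.6]
eef_rot: [[0.029, 1.0, -0.0], [1.0, -0.029, -0.001], [-0.001, -0.0, -1.0]]
contact_force: [3.3, 1.4, 5.3]
grip_width: 23.1
```

```bash
python3 - <<'E'
from bench import arm
import cv2,pickle
c=arm.capture("side"); pickle.dump(c,open("side3.pkl","wb")); a=cv2.resize(c["image"][150:310,210:410],None,fx=4,fy=3.75); cv2.imwrite("pics/s3.png",a[...,::-1])
s=arm.get_state(); print(s['tool_pos'].round(1),s['contact_force'].round(1),s['grip_width'])
E
```

```text
[ 452.9 -115.7   58.6] [3.2 1.1 6.4] 23.109404420582816
```

View pics/s3.png

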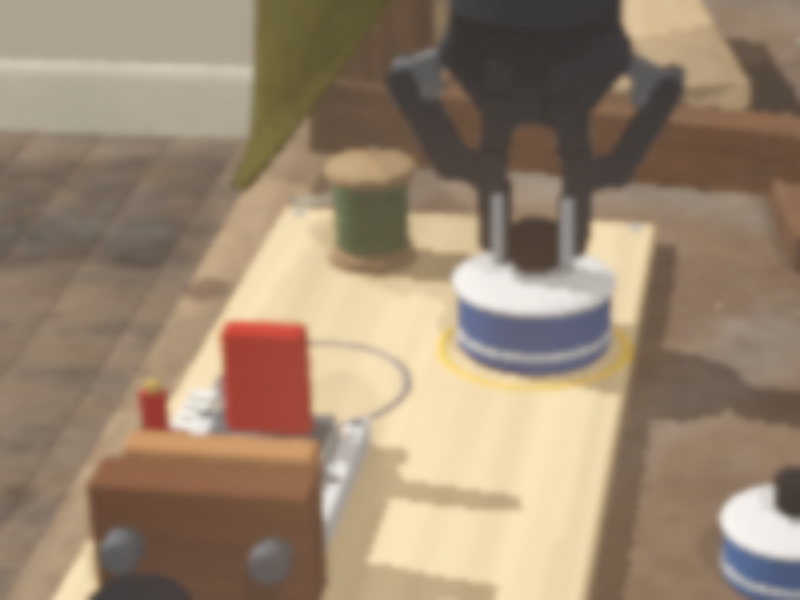

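The pot is inside the yellow ring, with its base at crop (533,360) against the ring centre at about (535,350), and the spool hasn't moved. A 1 mm nudge, then release, rise and measure.

Call:
servo_tool([
  {"fingers":0.8,"tx":0.7,"ty":1.3,"tz":0,"ax":0,"ay":0,"az":0},
  {"fingers":0.8,"tx":0.7,"ty":1.3,"tz":0,"ax":0,"ay":0,"az":0},
  {"fingers":0.5,"tx":0.7,"ty":1.3,"tz":0,"ax":0,"ay":0,"az":0},
  {"fingers":0.3,"tx":0.7,"ty":1.3,"tz":0,"ax":0,"ay":0,"az":0},
  {"fingers":0.3,"tx":0.7,"ty":1.3,"tz":0,"ax":0,"ay":0,"az":0},
])

```text
t: 6.88
tool_pos: [453.8, -114.5, 57.6]
eef_rot: [[0.028, 1.0, -0.002], [1.0, -0.028, 0.0], [0.0, -0.002, -1.0]]
contact_force: [-0.6, -1.1, 0.0]
grip_width: 59.9
```

Call:
servo_tool([
  {"fingers":0.3,"tx":0,"ty":0,"tz":-20,"ax":0,"ay":0,"az":0},
  {"fingers":0.3,"tx":0,"ty":0,"tz":-60,"ax":0,"ay":0,"az":0},
  {"fingers":0.3,"tx":0,"ty":0,"tz":-100,"ax":0,"ay":0,"az":0},
  {"fingers":0.3,"tx":-50,"ty":0,"tz":-130,"ax":0,"ay":0,"az":0.1},
  {"fingers":0.3,"tx":-100,"ty":-10,"tz":-160,"ax":0,"ay":0,"az":0.25},
])

```text
t: 7.5
tool_pos: [442.2, -214.6, 219.4]
eef_rot: [[0.276, 0.961, 0.0], [0.961, -0.276, -0.001], [-0.0, 0.0, -1.0]]
contact_force: [0.5, 0.0, 1.0]
grip_width: 59.8
```

```bash
python3 - <<'E'
from bench import arm
import cv2,pickle
for n in("side","top"):
    c=arm.capture(n); pickle.dump(c,open(f"{n}4.pkl","wb")); cv2.imwrite(f"pics/{n}4.png",c["image"][...,::-1])
s=arm.get_state(); print(s['q'].round(1),s['tool_pos'].round(1),s['contact_force'].round(1),s['grip_width'])
E
```

```text
[ 52.9   0.6 -29.4 104.9   0.5  74.3   6.7] [ 441.4 -221.2  221.2] [-0.   0.4 -0.3] 59.312140275176176
```

View pics/top4.png

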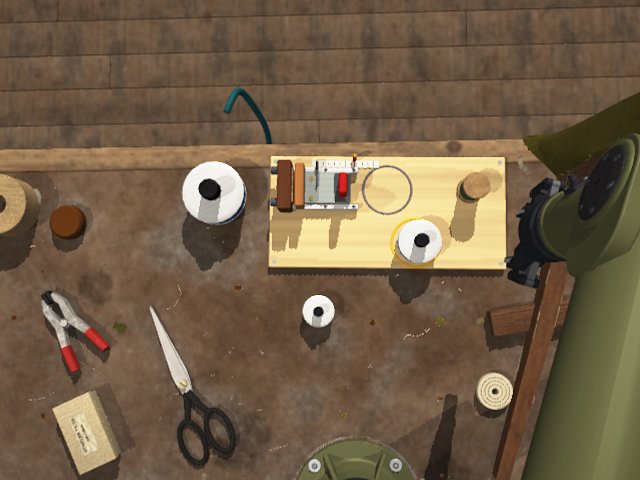

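View pics/side4.png

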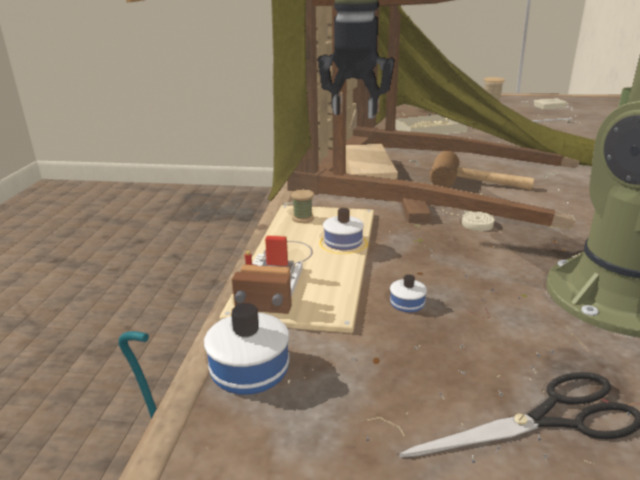

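The pot stands upright inside the ring with its lid at (420,241), the spool is still at (476,186), and the grey old-place ring is exposed. Now measuring how well the pot is centred.

```bash
python3 - <<'E'
from h import *
def circ(w):
    w=np.array(w)[:,:2]; A=np.c_[2*w,np.ones(len(w))]; r=np.linalg.lstsq(A,(w**2).sum(1),rcond=None)[0]; return r[:2].round(1),(2*np.sqrt(r[2]+(r[:2]**2).sum())).round(1)
for f in("top0.pkl","top4.pkl"):
    c=load(f); h=cv2.cvtColor(c["image"],cv2.COLOR_RGB2HSV).astype(int); H,S,V=h[...,0],h[...,1],h[...,2]
    cx,cy=(388,188) if "0" in f else (420,241)
    r=np.zeros(H.shape,bool); r[cy-30:cy+30,cx-32:cx+32]=1
    dark=(r&(V<70)&(S<90)).astype(np.uint8); n,l,st,ce=cv2.connectedComponentsWithStats(dark); i=l[int(cy-2),int(cx+1)]; print(f,"knob",st[i],ce[i], onplane(c,*ce[i],78).round(1))
    P=cloud(c); lid=(r&(P[...,2]>44)&(P[...,2]<95)).astype(np.uint8); lid=cv2.morphologyEx(lid,cv2.MORPH_OPEN,np.ones((3,3)))
    k=max(cv2.findContours(lid,0,1)[0],key=cv2.contourArea)[:,0]; print("lid by depth", circ([onplane(c,*p,53) for p in k]))
    wh=(r&(S<45)&(V>120)).astype(np.uint8); wh=cv2.morphologyEx(wh,cv2.MORPH_CLOSE,np.ones((9,9))); k=max(cv2.findContours(wh,0,1)[0],key=cv2.contourArea)[:,0]; print("white",len(k),circ([onplane(c,*p,53) for p in k]))
    sp=np.zeros(H.shape,bool); sp[165:215,450:500]=1; sp&=P[...,2]>58; v,u=np.where(sp); print("spool",len(u),np.nanmedian(P[v,u],0).round(1))
s=load("side4.pkl"); h=cv2.cvtColor(s["image"],cv2.COLOR_RGB2HSV).astype(int); H,S,V=h[...,0],h[...,1],h[...,2]
m=(H>100)&(H<125)&(S>80)&(V>40); r=np.zeros(H.shape,bool); r[215:260,310:375]=1; v,u=np.where(m&r); print("blue side",u.min(),u.max(),v.min(),v.max(),"ring centre px",proj(s,(454.2,-115,12)).round(1))
k=(V<70)&(S<100); r[:]=0; r[205:224,335:352]=1; v,u=np.where(k&r); print("knob side",u.min(),u.max(),v.min(),v.max(), "pred if centred", proj(s,(454.2,-115,78)).round(1),proj(s,(454.2,-115,67)).round(1))
a=cv2.resize(load("top4.pkl")["image"][205:280,375:465],None,fx=8,fy=8,interpolation=cv2.INTER_CUBIC); cv2.imwrite("pics/pot4.png",a[...,::-1])
E
```

```text
top0.pkl knob [382 179  14  14 148] [388.89189189 185.58783784] [545.  -63.6  78. ]
lid by depth (array([546.8, -64.6]), np.float64(72.8))
white 191 (array([553.1, -56.4]), np.float64(86.0))
spool 575 [ 545.4 -211.2   68.1]
top4.pkl knob [414 234  15  13 148] [421.37837838 239.9527027 ] [ 453.  -115.2   78. ]
lid by depth (array([ 454.2, -116.3]), np.float64(72.7))
white 124 (array([ 453.4, -115.3]), np.float64(73.3))
spool 578 [ 545.4 -210.9   68.3]Traceback (most recent call last):
  File "<stdin>", line 14, in <module>
    return umr_minimum(a, axis, None, out, keepdims, initial, where)
ValueError: zero-size array to reduction operation minimum which has no identity
```

The pot is at (453.5,-115.4) and the ring at (454.2,-115.0), so it is within 1 mm, and the spool's depth centre is unchanged at (545.4,-211). On to the tab at about (552,14).

Call:
servo_tool([
  {"fingers":0.3,"tx":51,"ty":8,"tz":0,"ax":0,"ay":0,"az":0.17},
  {"fingers":0.3,"tx":102,"ty":17,"tz":0,"ax":0,"ay":0,"az":0.34},
  {"fingers":0.3,"tx":153,"ty":25,"tz":0,"ax":0,"ay":0,"az":0.51},
  {"fingers":0.3,"tx":204,"ty":34,"tz":0,"ax":0,"ay":0,"az":0.68},
  {"fingers":0.3,"tx":256,"ty":42,"tz":0,"ax":0,"ay":0,"az":0.85},
])

```text
t: 8.22
tool_pos: [549.4, 13.5, 217.8]
eef_rot: [[0.89, 0.455, -0.001], [0.455, -0.89, -0.001], [-0.001, 0.0, -1.0]]
contact_force: [0.6, 0.5, 0.1]
grip_width: 59.4
```

Call:
servo_tool([
  {"fingers":0.3,"tx":0,"ty":0,"tz":0,"ax":0,"ay":0,"az":0.16},
  {"fingers":0.3,"tx":0,"ty":0,"tz":20,"ax":0,"ay":0,"az":0.32},
  {"fingers":0.3,"tx":0,"ty":0,"tz":40,"ax":0,"ay":0,"az":0.466},
  {"fingers":0.3,"tx":0,"ty":0,"tz":60,"ax":0,"ay":0,"az":0.466},
  {"fingers":0.3,"tx":0,"ty":0,"tz":60,"ax":0,"ay":0,"az":0.466},
])

```text
t: 8.85
tool_pos: [547.6, 12.3, 156.3]
eef_rot: [[1.0, 0.013, -0.005], [0.013, -1.0, 0.0], [-0.005, -0.0, -1.0]]
contact_force: [0.1, -0.6, -0.1]
grip_width: 59.9
```

Call:
servo_tool([
  {"fingers":0.3,"tx":0,"ty":0,"tz":0,"ax":0,"ay":0,"az":0},
  {"fingers":0.3,"tx":0,"ty":0,"tz":0,"ax":0,"ay":0,"az":0},
  {"fingers":0.3,"tx":0,"ty":0,"tz":0,"ax":0,"ay":0,"az":0},
])

```text
t: 9.22
tool_pos: [549.8, 12.1, 159.0]
eef_rot: [[1.0, 0.012, 0.001], [0.012, -1.0, -0.001], [0.001, 0.001, -1.0]]
contact_force: [-0.1, 0.3, 0.5]
grip_width: 59.9
```

```bash
python3 - <<'E'
from bench import arm
import cv2,pickle
c=arm.capture("side"); pickle.dump(c,open("side5.pkl","wb")); a=cv2.resize(c["image"][150:310,210:410],None,fx=4,fy=3.75); cv2.imwrite("pics/s5.png",a[...,::-1])
s=arm.get_state(); print(s['q'].round(1),s['tool_pos'].round(1),s['contact_force'].round(1),s['eef_rot'].round(3))
E
```

```text
[ 30.7  12.3 -38.8 101.8   8.3  68.7 -99.9] [549.7  12.1 158.9] [ 0.3 -0.   1. ] [[ 1.     0.012  0.001]
 [ 0.012 -1.    -0.001]
 [ 0.001  0.001 -1.   ]]
```

View pics/s5.png

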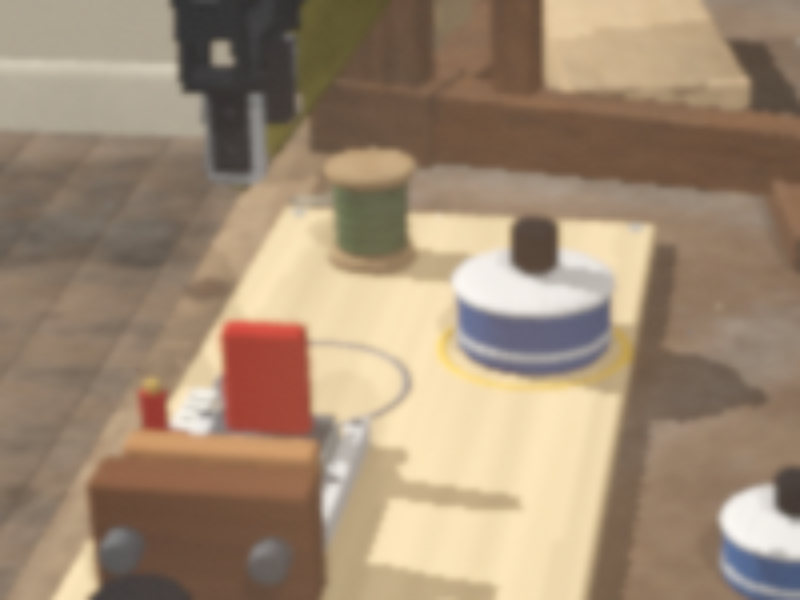

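Call:
servo_tool([
  {"fingers":0.3,"tx":2.2,"ty":-2,"tz":0,"ax":0,"ay":0,"az":0.036},
  {"fingers":0.3,"tx":2.2,"ty":-2,"tz":30,"ax":0,"ay":0,"az":0.036},
  {"fingers":0.3,"tx":2.2,"ty":-2,"tz":50,"ax":0,"ay":0,"az":0.036},
  {"fingers":0.3,"tx":2.2,"ty":-2,"tz":60,"ax":0,"ay":0,"az":0.036},
  {"fingers":0.3,"tx":2.2,"ty":-2,"tz":60,"ax":0,"ay":0,"az":0.036},
])

```text
t: 9.9
tool_pos: [551.2, 14.1, 97.7]
eef_rot: [[1.0, -0.024, -0.001], [-0.024, -1.0, 0.0], [-0.001, 0.0, -1.0]]
contact_force: [-0.1, 0.0, -1.0]
grip_width: 59.7
```

```bash
python3 - <<'E'
from bench import arm
import cv2,pickle
for n,(y0,y1,x0,x1) in(("side",(150,310,210,410)),("top",(130,280,260,460))):
    c=arm.capture(n); pickle.dump(c,open(f"{n}6.pkl","wb")); a=cv2.resize(c["image"][y0:y1,x0:x1],None,fx=4,fy=4 if n=="top" else 3.75); cv2.imwrite(f"pics/{n}6.png",a[...,::-1])
s=arm.get_state(); print(s['q'].round(1),s['tool_pos'].round(1),s['contact_force'].round(1),s['eef_rot'].round(3))
E
```

```text
[  29.    16.3  -37.9  105.1   11.3   62.4 -104.4] [552.1  14.3  99. ] [ 1.2 -0.5 -0.2] [[ 1.    -0.024  0.001]
 [-0.024 -1.    -0.   ]
 [ 0.001  0.    -1.   ]]
```

View pics/side6.png

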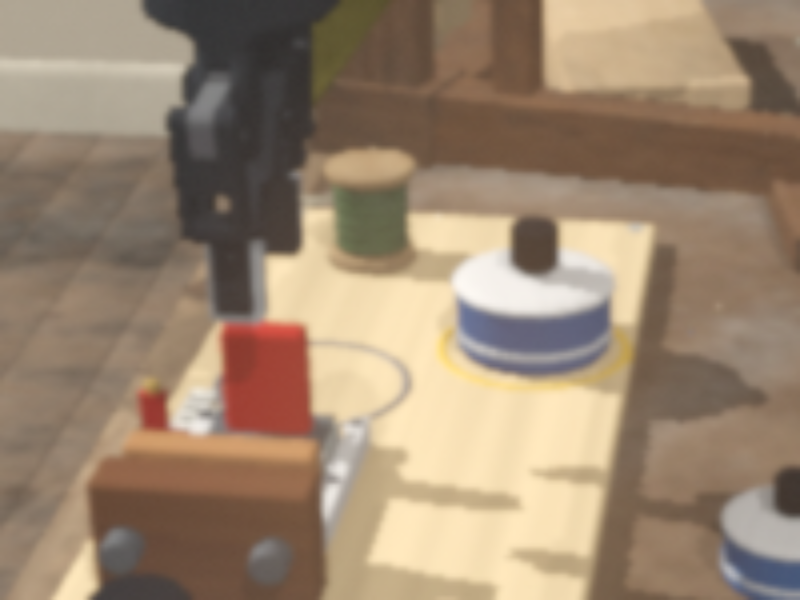

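View pics/top6.png

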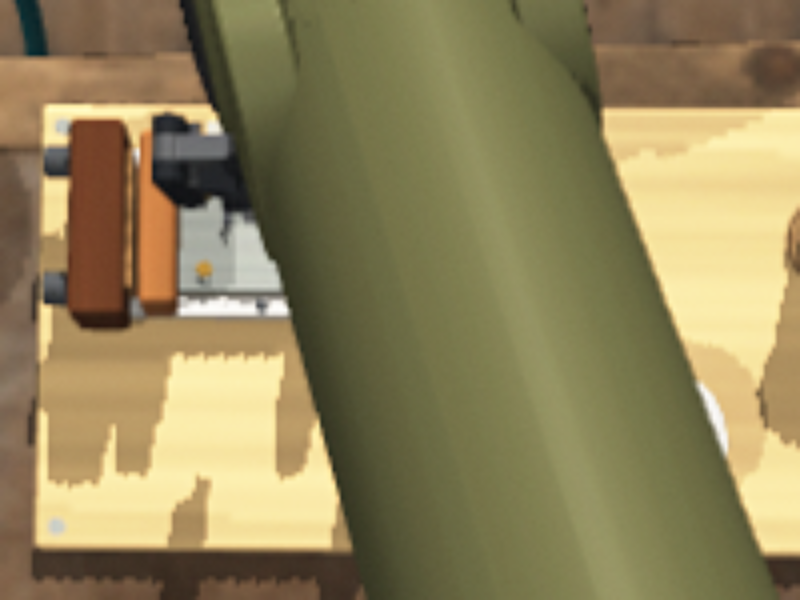

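```bash
python3 - <<'E'
from h import *
s=load("side6.pkl")
for p in [(552,44,110),(541,44,110),(563,44,110),(552,14,84),(534,21,84),(570,21,84),(534,21,32),(570,21,32)]:
    q=proj(s,p); print(p,((q[0]-210)*4).round(),((q[1]-150)*3.75).round())
h=cv2.cvtColor(s["image"],cv2.COLOR_RGB2HSV).astype(int)
m=((h[...,0]<8)|(h[...,0]>172))&(h[...,1]>150)&(h[...,2]>60); m[:,:262]=0;m[:,295:]=0;m[:225]=0;m[270:]=0
v,u=np.where(m); print("tab px",u.min(),u.max(),v.min(),v.max()); k=u.max()
P=cloud(s); print(np.nanmedian(P[v,u],0))
for vv in (240,250,258): 
    uu=u[v==vv]; print(vv,uu.min(),uu.max(),P[vv,uu.min()+1].round(0),P[vv,uu.max()-1].round(0))
E
```

```text
(552, 44, 110) 238.0 300.0
(541, 44, 110) 266.0 301.0
(563, 44, 110) 211.0 299.0
(552, 14, 84) 258.0 324.0
(534, 21, 84) 299.0 333.0
(570, 21, 84) 211.0 329.0
(534, 21, 32) 304.0 439.0
(570, 21, 32) 219.0 435.0
tab px 266 286 237 264
[549.0529691   19.94473926  61.96233159]
240 266 285 [564.  18.  79.] [536.  19.  81.]
250 267 285 [563.  19.  61.] [536.  21.  63.]
258 267 286 [564.  20.  47.] [535.  20.  48.]
```

Call:
servo_tool([
  {"fingers":0.3,"tx":-2,"ty":0.5,"tz":20,"ax":0,"ay":0,"az":0},
  {"fingers":0.3,"tx":-2,"ty":0.5,"tz":40,"ax":0,"ay":0,"az":0},
  {"fingers":0.3,"tx":-2,"ty":0.5,"tz":54,"ax":0,"ay":0,"az":0},
  {"fingers":0.3,"tx":-2,"ty":0.5,"tz":54,"ax":0,"ay":0,"az":0},
  {"fingers":0.3,"tx":-2,"ty":0.5,"tz":54,"ax":0,"ay":0,"az":0},
])

```text
t: 10.62
tool_pos: [550.0, 13.8, 44.7]
eef_rot: [[1.0, -0.024, 0.001], [-0.024, -1.0, -0.0], [0.001, 0.0, -1.0]]
contact_force: [-0.6, 0.6, 0.3]
grip_width: 60.1
```

Call:
servo_tool([
  {"fingers":0.6,"tx":0,"ty":0,"tz":0,"ax":0,"ay":0,"az":0},
  {"fingers":0.9,"tx":0,"ty":0,"tz":0,"ax":0,"ay":0,"az":0},
  {"fingers":1,"tx":0,"ty":0,"tz":0,"ax":0,"ay":0,"az":0},
  {"fingers":1,"tx":0,"ty":0,"tz":0,"ax":0,"ay":0,"az":0},
  {"fingers":1,"tx":0,"ty":0,"tz":0,"ax":0,"ay":0,"az":0},
], force=70)

```text
t: 11.25
tool_pos: [549.8, 13.8, 44.8]
eef_rot: [[1.0, -0.024, 0.0], [-0.024, -1.0, -0.0], [0.0, 0.0, -1.0]]
contact_force: [-1.9, 0.9, 6.0]
grip_width: 13.1
```

Call:
servo_tool([
  {"fingers":1,"tx":0,"ty":8,"tz":0,"ax":0,"ay":0,"az":0},
  {"fingers":1,"tx":0,"ty":20,"tz":0,"ax":0,"ay":0,"az":0},
  {"fingers":1,"tx":0,"ty":34,"tz":0,"ax":0,"ay":0,"az":0},
  {"fingers":1,"tx":0,"ty":48,"tz":0,"ax":0,"ay":0,"az":0},
  {"fingers":1,"tx":0,"ty":60,"tz":0,"ax":0,"ay":0,"az":0},
])

```text
t: 11.88
tool_pos: [548.5, -40.7, 44.8]
eef_rot: [[1.0, -0.021, 0.001], [-0.021, -1.0, 0.006], [0.001, -0.006, -1.0]]
contact_force: [-1.5, 13.1, 5.7]
grip_width: 13.5
```

Call:
servo_tool([
  {"fingers":1,"tx":0,"ty":3,"tz":0,"ax":0,"ay":0,"az":0},
  {"fingers":1,"tx":0,"ty":5,"tz":0,"ax":0,"ay":0,"az":0},
  {"fingers":1,"tx":0,"ty":5,"tz":0,"ax":0,"ay":0,"az":0},
  {"fingers":1,"tx":0,"ty":5,"tz":0,"ax":0,"ay":0,"az":0},
])

```text
t: 12.38
tool_pos: [548.4, -45.1, 44.9]
eef_rot: [[1.0, -0.021, 0.001], [-0.021, -1.0, 0.006], [0.001, -0.006, -1.0]]
contact_force: [-2.0, 12.5, 5.1]
grip_width: 13.4
```

```bash
python3 - <<'E'
from bench import arm
import cv2,pickle
for n,(y0,y1,x0,x1) in(("side",(195,315,220,370)),("top",(130,250,260,410))):
    c=arm.capture(n); pickle.dump(c,open(f"{n}7.pkl","wb")); a=cv2.resize(c["image"][y0:y1,x0:x1],None,fx=5,fy=5,interpolation=cv2.INTER_CUBIC); cv2.imwrite(f"pics/{n}7.png",a[...,::-1])
s=arm.get_state(); print(s['q'].round(1),s['tool_pos'].round(1),s['contact_force'].round(1),s['grip_width'])
E
```

```text
[ 33.   19.8 -35.5 107.9  13.2  56.5 -99.4] [548.4 -45.1  44.9] [-0.2 12.8  5.7] 13.126412132436805
```

View pics/side7.png

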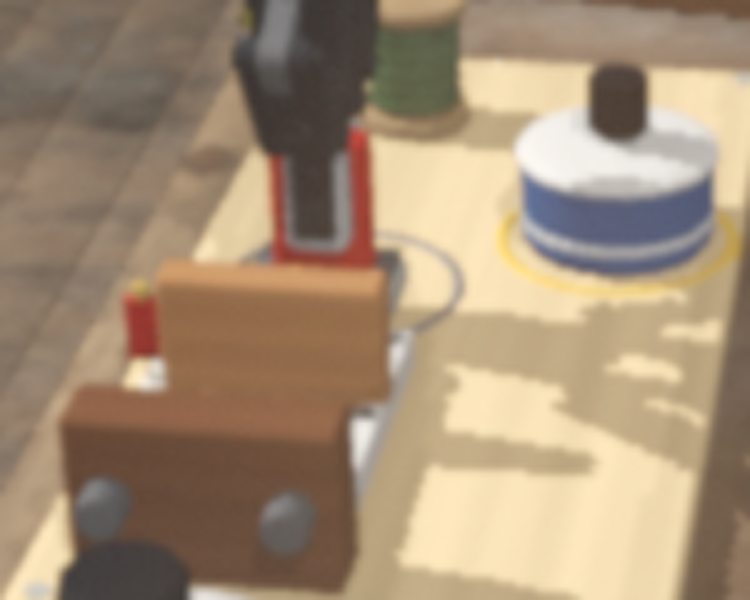

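View pics/top7.png

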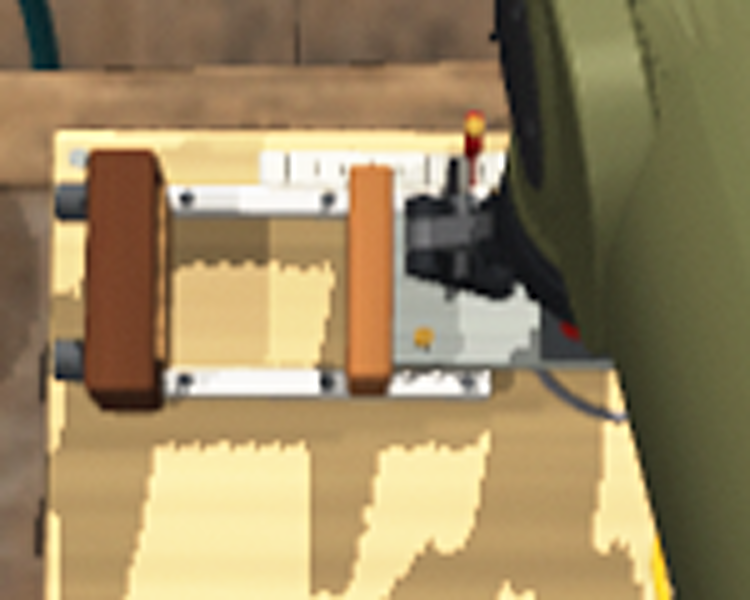

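```bash
cat > ptr.py <<'E'
from h import *
import sys
def by(w): d=w[:2]-np.array([505,-65]); a=np.radians(1.4); return -0+ (d[0]*np.sin(a)+d[1]*np.cos(a))
def run(f,lo,hi,rows=(162,166)):
    c=load(f); g=cv2.cvtColor(c["image"],cv2.COLOR_RGB2GRAY).astype(float)
    out=[]
    for v in range(*rows):
        row=g[v,lo:hi]; w=np.clip(np.median(row)*.75-row,0,None); out.append((w*np.arange(lo,hi)).sum()/max(w.sum(),1e-6)); print(v,row.astype(int).tolist(),round(out[-1],2))
    u=np.median(out); w=onplane(c,u,np.mean(rows)-.5,38); print("pointer u",u.round(2),w.round(1),"board y",by(w).round(2)); 
    # index: red/ yellow flag rows 152..158
    im=c["image"].astype(int); r=im[...,0]-im[...,1]; cs=[]
    for v in range(155,160):
        row=np.clip(r[v,346:364]-60,0,None); print(v,r[v,348:362].tolist()); cs.append((row*np.arange(346,364)).sum()/max(row.sum(),1))
    u2=np.median(cs); w2=onplane(c,u2,156,36); print("index u",u2.round(2),w2.round(1),"board y",by(w2).round(2)); print("TRAVEL LEFT",(by(w)-by(w2)).round(2))
run(sys.argv[1],int(sys.argv[2]),int(sys.argv[3]))
E
python3 ptr.py top0.pkl 311 323; python3 ptr.py top7.pkl 344 353
```

```text
162 [205, 227, 226, 230, 213, 6, 54, 167, 233, 228, 227, 215] 316.41
163 [209, 226, 226, 230, 214, 9, 54, 166, 234, 227, 227, 210] 316.42
164 [212, 225, 226, 231, 216, 10, 55, 162, 234, 227, 227, 209] 316.44
165 [213, 226, 225, 232, 215, 9, 55, 163, 234, 228, 228, 220] 316.44
pointer u 316.43 [593.2  58.   38. ] board y 125.16
155 [28, 27, 29, 28, 33, 50, 48, 46, 44, 24, 21, 22, 22, 23]
156 [35, 34, 35, 34, 37, 56, 40, 42, 41, 31, 33, 34, 33, 34]
157 [25, 24, 24, 23, 36, 80, 61, 64, 57, 33, 34, 35, 35, 34]
158 [15, 15, 13, 12, 21, 103, 108, 101, 62, 25, 28, 29, 29, 26]
159 [18, 18, 17, 15, 26, 89, 85, 81, 57, 32, 33, 34, 32, 21]
index u 353.36 [605.7  -6.9  36. ] board y 60.53
TRAVEL LEFT 64.62
162 [240, 165, 241, 240, 237, 177, 10, 63, 145] 350.36
163 [228, 169, 242, 240, 237, 146, 17, 66, 147] 350.36
164 [228, 166, 241, 240, 234, 110, 18, 69, 145] 350.23
165 [228, 167, 241, 240, 234, 111, 22, 68, 144] 350.25
pointer u 350.3 [592.   -1.2  38. ] board y 65.86
155 [31, 29, 29, 31, 35, 51, 47, 48, 46, 26, 22, 24, 23, 25]
156 [37, 36, 36, 35, 40, 59, 43, 44, 43, 33, 33, 36, 35, 32]
157 [19, 19, 18, 16, 29, 86, 65, 71, 59, 27, 29, 28, 29, 38]
158 [9, 11, 16, 13, 23, 110, 113, 107, 67, 18, 22, 22, 24, 36]
159 [14, 20, 27, 25, 37, 99, 92, 88, 61, 25, 27, 29, 34, 28]
index u 353.64 [605.7  -7.4  36. ] board y 60.04
TRAVEL LEFT 5.83
```

The top view shows the pointer at u≈350.5 and the index flag at u≈354.2, which leaves about 6 mm to pull.

Call:
servo_tool([
  {"fingers":1,"tx":0,"ty":3,"tz":0,"ax":0,"ay":0,"az":0},
  {"fingers":1,"tx":0,"ty":6.4,"tz":0,"ax":0,"ay":0,"az":0},
  {"fingers":1,"tx":0,"ty":6.4,"tz":0,"ax":0,"ay":0,"az":0},
  {"fingers":1,"tx":0,"ty":6.4,"tz":0,"ax":0,"ay":0,"az":0},
  {"fingers":1,"tx":0,"ty":6.4,"tz":0,"ax":0,"ay":0,"az":0},
])

```text
t: 13.1
tool_pos: [548.2, -51.1, 44.9]
eef_rot: [[1.0, -0.02, 0.001], [-0.02, -1.0, 0.007], [0.001, -0.007, -1.0]]
contact_force: [-1.3, 13.1, 5.4]
grip_width: 13.4
```

```bash
python3 - <<'E'
from bench import arm
import cv2,pickle
c=arm.capture("top"); pickle.dump(c,open("top8.pkl","wb")); a=cv2.resize(c["image"][146:190,325:375],None,fx=12,fy=12,interpolation=cv2.INTER_NEAREST); cv2.imwrite("pics/top8.png",a[...,::-1])
g=cv2.cvtColor(c["image"],cv2.COLOR_RGB2GRAY)
for v in range(150,172): print(v,g[v,346:362].tolist())
s=arm.get_state(); print(s['tool_pos'].round(1),s['contact_force'].round(1),s['grip_width'])
E
```

```text
150 [136, 133, 129, 130, 132, 133, 134, 134, 134, 135, 140, 143, 141, 142, 146, 150]
151 [131, 127, 122, 118, 119, 119, 120, 123, 127, 128, 132, 134, 137, 139, 141, 143]
152 [125, 121, 117, 112, 114, 111, 110, 107, 108, 106, 119, 132, 133, 136, 135, 124]
153 [122, 121, 120, 120, 118, 116, 112, 116, 159, 143, 127, 125, 124, 115, 116, 107]
154 [124, 123, 123, 124, 125, 122, 125, 150, 192, 185, 162, 117, 106, 95, 100, 107]
155 [108, 120, 119, 119, 122, 120, 126, 152, 190, 186, 159, 100, 90, 92, 95, 100]
156 [157, 163, 163, 161, 163, 166, 153, 102, 157, 151, 137, 155, 155, 153, 155, 156]
157 [232, 232, 231, 231, 231, 234, 220, 48, 84, 91, 139, 219, 215, 214, 214, 215]
158 [241, 241, 241, 241, 241, 245, 241, 35, 46, 56, 141, 229, 223, 222, 223, 227]
159 [236, 235, 235, 236, 237, 240, 222, 29, 38, 46, 131, 219, 213, 211, 211, 216]
160 [244, 242, 243, 243, 235, 235, 173, 20, 27, 72, 176, 227, 224, 222, 223, 222]
161 [253, 249, 242, 244, 235, 210, 130, 37, 34, 126, 236, 238, 235, 235, 236, 232]
162 [250, 245, 236, 236, 216, 163, 123, 30, 57, 147, 220, 241, 238, 237, 238, 227]
163 [240, 238, 238, 234, 178, 109, 125, 16, 69, 143, 174, 242, 237, 237, 239, 222]
164 [241, 238, 237, 234, 174, 83, 126, 16, 71, 142, 174, 242, 238, 236, 238, 222]
165 [241, 237, 237, 237, 209, 111, 125, 16, 67, 152, 197, 241, 238, 236, 238, 226]
166 [230, 226, 226, 229, 218, 130, 122, 14, 68, 166, 217, 229, 228, 228, 231, 236]
167 [239, 231, 234, 242, 232, 119, 110, 19, 65, 180, 241, 221, 189, 215, 220, 225]
168 [232, 202, 190, 218, 217, 156, 99, 25, 64, 179, 247, 228, 162, 169, 175, 163]
169 [123, 82, 39, 70, 110, 129, 64, 30, 69, 160, 232, 219, 194, 166, 91, 78]
170 [26, 39, 43, 43, 35, 31, 27, 31, 56, 126, 172, 172, 211, 184, 46, 27]
171 [33, 46, 48, 48, 42, 36, 28, 29, 45, 94, 112, 101, 148, 105, 20, 24]
[548.2 -51.1  44.9] [-0.6 13.   5.3] 12.92181525415919
```

View pics/top8.png

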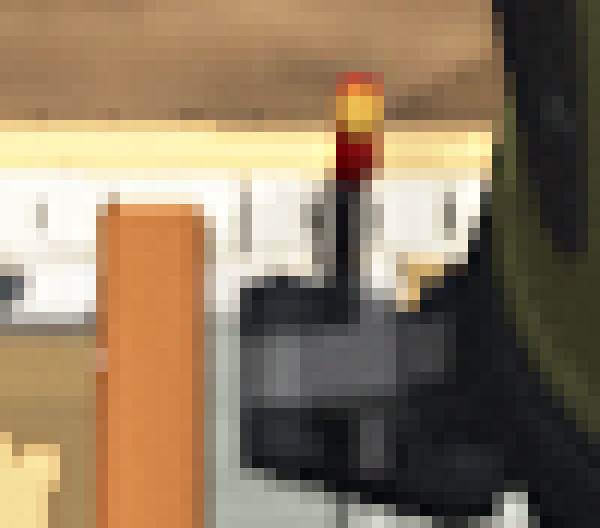

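```bash
python3 - <<'E'
from h import *
c=load("top0.pkl"); im=c["image"].astype(int); r=im[...,0]-im[...,1]; g=im.sum(2)//3
for v in range(152,172): print(v,r[v,349:361].tolist(),g[v,349:361].tolist())
a=np.radians(1.4)
def by(w): d=w[:2]-np.array([505,-65]); return d[0]*np.sin(a)+d[1]*np.cos(a)
for u,v,z in [(316.62,163.5,38),(353.7,163.5,38),(354.25,158,24),(354.25,158,30),(354.25,158,36),(354.5,154.5,36),(354.5,154.5,42),(354.3,164,14)]: 
    w=onplane(c,u,v,z); print(u,v,z,w.round(1),by(w).round(2))
E
```

```text
152 [27, 25, 26, 27, 60, 109, 82, 60, 29, 31, 33, 33] [100, 99, 97, 98, 98, 100, 95, 107, 113, 115, 120, 118]
153 [27, 25, 25, 34, 82, 90, 80, 76, 28, 30, 28, 27] [103, 104, 104, 99, 101, 134, 121, 114, 110, 110, 100, 99]
154 [28, 28, 28, 34, 55, 45, 49, 55, 27, 24, 22, 23] [109, 109, 107, 110, 125, 158, 153, 137, 105, 95, 86, 87]
155 [27, 29, 28, 33, 50, 48, 46, 44, 24, 21, 22, 22] [105, 106, 107, 109, 127, 157, 153, 132, 88, 78, 82, 81]
156 [34, 35, 34, 37, 56, 40, 42, 41, 31, 33, 34, 33] [141, 141, 145, 134, 86, 129, 127, 115, 136, 135, 134, 135]
157 [24, 24, 23, 36, 80, 61, 64, 57, 33, 34, 35, 35] [209, 207, 211, 196, 43, 72, 78, 122, 195, 191, 191, 190]
158 [15, 13, 12, 21, 103, 108, 101, 62, 25, 28, 29, 29] [220, 222, 224, 216, 36, 45, 51, 124, 205, 198, 197, 197]
159 [18, 17, 15, 26, 89, 85, 81, 57, 32, 33, 34, 32] [214, 215, 219, 209, 30, 38, 43, 114, 192, 187, 185, 190]
160 [10, 10, 12, 31, 76, 74, 49, 32, 10, 11, 12, 12] [229, 230, 228, 188, 25, 28, 71, 174, 224, 222, 218, 223]
161 [3, 3, 6, 12, 44, 75, 32, 2, 2, 2, 3, 3] [245, 244, 224, 161, 87, 52, 154, 245, 246, 245, 244
[... 679 characters left out ...]
[244, 242, 198, 121, 111, 172, 237, 245, 219, 142, 140, 152]
169 [3, 2, 2, 2, -5, -2, 3, 1, 2, 15, 36, 36] [242, 245, 242, 144, 76, 97, 191, 247, 227, 168, 151, 161]
170 [2, 3, 3, 1, -4, -1, 2, 1, 3, 20, 33, 32] [241, 243, 238, 151, 74, 85, 170, 239, 226, 184, 190, 190]
171 [3, 4, 3, 1, 1, 2, 3, 3, 3, 21, 34, 32] [237, 238, 236, 190, 113, 129, 185, 207, 200, 176, 190, 188]
316.62 163.5 38 [593.2  57.7  38. ] 124.81
353.7 163.5 38 [591.9  -7.2  38. ] 59.93
354.25 158 24 [604.7  -8.9  24. ] 58.49
354.25 158 30 [603.4  -8.7  30. ] 58.72
354.25 158 36 [602.1  -8.4  36. ] 58.95
354.5 154.5 36 [608.3  -9.   36. ] 58.55
354.5 154.5 42 [607.   -8.7  42. ] 58.78
354.3 164 14 [596.   -9.3  14. ] 57.95
```

Call:
servo_tool([
  {"fingers":1,"tx":0,"ty":1.6,"tz":0,"ax":0,"ay":0,"az":0},
  {"fingers":1,"tx":0,"ty":1.6,"tz":0,"ax":0,"ay":0,"az":0},
  {"fingers":1,"tx":0,"ty":1.6,"tz":0,"ax":0,"ay":0,"az":0},
  {"fingers":1,"tx":0,"ty":1.6,"tz":0,"ax":0,"ay":0,"az":0},
])

```text
t: 13.65
tool_pos: [548.2, -52.5, 44.9]
eef_rot: [[1.0, -0.02, 0.001], [-0.02, -1.0, 0.007], [0.001, -0.007, -1.0]]
contact_force: [-0.9, 14.0, 6.0]
grip_width: 13.3
```

```bash
python3 - <<'E'
from bench import arm
import cv2,pickle
for n in("top","side"):
    c=arm.capture(n); pickle.dump(c,open(f"{n}9.pkl","wb"))
    y,x,f=(146,325,12) if n=="top" else (235,228,12)
    a=cv2.resize(c["image"][y:y+44,x:x+50],None,fx=f,fy=f,interpolation=cv2.INTER_NEAREST); cv2.imwrite(f"pics/{n}9.png",a[...,::-1])
    if n=="top":
        g=c["image"].astype(int).sum(2)//3; r=c["image"].astype(int); r=r[...,0]-r[...,1]
        for v in range(156,169): print(v,g[v,349:361].tolist(),r[v,349:361].tolist())
s=arm.get_state(); print(s['tool_pos'].round(1),s['contact_force'].round(1),s['grip_width'])
E
```

```text
156 [152, 153, 156, 143, 91, 138, 134, 124, 146, 144, 144, 146] [35, 37, 36, 38, 60, 41, 45, 45, 34, 35, 35, 35]
157 [217, 217, 221, 208, 47, 80, 83, 131, 205, 202, 201, 200] [19, 17, 16, 29, 87, 64, 70, 59, 27, 28, 30, 29]
158 [228, 227, 231, 224, 40, 51, 58, 135, 215, 208, 207, 207] [10, 10, 6, 8, 111, 115, 107, 67, 18, 21, 22, 21]
159 [222, 222, 226, 220, 34, 44, 50, 125, 205, 199, 198, 197] [13, 13, 9, 13, 95, 94, 87, 61, 25, 27, 28, 28]
160 [235, 225, 226, 187, 25, 32, 55, 146, 221, 215, 213, 214] [9, 14, 14, 35, 73, 66, 54, 38, 12, 14, 16, 15]
161 [241, 230, 204, 131, 67, 27, 65, 174, 239, 232, 231, 233] [3, 4, 10, 12, 34, 28, 18, 13, 3, 4, 4, 4]
162 [233, 210, 160, 129, 93, 27, 46, 156, 244, 236, 235, 237] [4, 6, 5, 6, 9, -1, 1, 5, 3, 3, 3, 3]
163 [232, 176, 107, 130, 91, 26, 20, 125, 244, 236, 235, 236] [4, 6, 4, 4, 3, 1, 1, 5, 3, 4, 4, 3]
164 [230, 170, 77, 132, 89, 26, 30, 138, 244, 235, 234, 235] [4, 5, 1, 4, 3, 1, 2, 6, 4, 4, 4, 3]
165 [234, 205, 109, 131, 89, 25, 53, 164, 243, 236, 233, 235] [4, 5, 4, 4, 2, 4, 1, 8, 4, 2, 4, 2]
166 [225, 212, 128, 127, 86, 22, 70, 179, 231, 225, 225, 227] [3, 7, 5, 5, 3, 3, 3, 6, 3, 2, 2, 3]
167 [239, 228, 117, 119, 80, 22, 88, 202, 221, 184, 206, 210] [5, 8, 7, 6, 5, 2, 8, 11, 7, 14, 20, 17]
168 [209, 196, 120, 90, 54, 27, 97, 214, 229, 157, 154, 168] [10, 12, 6, 5, 5, 1, 7, 10, 4, 18, 36, 36]
[548.2 -52.6  44.9] [-0.7 14.   6.1] 13.24248020629382
```

View pics/top9.png

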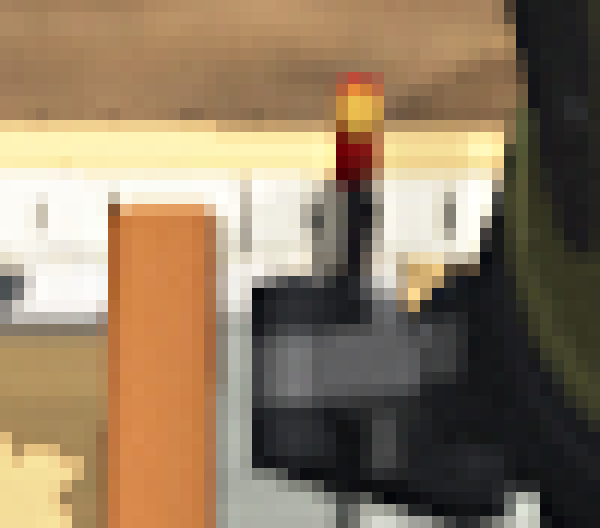

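View pics/side9.png

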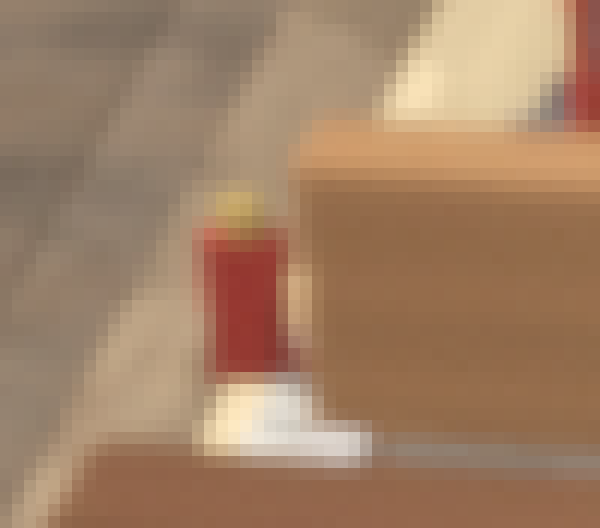

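The pointer at u≈354.5 is now in line with the index flag at u≈354.3, level within about 0.5 mm after parallax. Next I'll hold for a second and run a final check.

Call:
servo_tool([
  {"fingers":1,"tx":0,"ty":0,"tz":0,"ax":0,"ay":0,"az":0},
  {"fingers":1,"tx":0,"ty":0,"tz":0,"ax":0,"ay":0,"az":0},
  {"fingers":1,"tx":0,"ty":0,"tz":0,"ax":0,"ay":0,"az":0},
  {"fingers":1,"tx":0,"ty":0,"tz":0,"ax":0,"ay":0,"az":0},
  {"fingers":1,"tx":0,"ty":0,"tz":0,"ax":0,"ay":0,"az":0},
])

```text
t: 14.38
tool_pos: [548.2, -52.6, 44.9]
eef_rot: [[1.0, -0.02, 0.001], [-0.02, -1.0, 0.007], [0.001, -0.007, -1.0]]
contact_force: [-1.1, 12.9, 4.6]
grip_width: 12.9
```

```bash
python3 - <<'E'
from bench import arm
from h import *
c=arm.capture("side"); a=cv2.resize(c["image"][150:310,210:410],None,fx=4,fy=3.75); cv2.imwrite("pics/s10.png",a[...,::-1])
t=arm.capture("top"); cv2.imwrite("pics/t10.png",t["image"][...,::-1])
s=arm.get_state(); print(s['t'],s['tool_pos'].round(1),s['contact_force'].round(1),s['grip_width'])
# pot drift in side view vs after release
o=load("side4.pkl"); d=np.abs(c["image"].astype(int)-o["image"].astype(int))[205:260,318:372].mean(); print("pot/ring region mean diff",d)
E
```

```text
14.475 [548.2 -52.5  44.8] [-1.1 13.3  5.9] 13.292726135918869
pot/ring region mean diff 8.094612794612795
```

View pics/s10.png

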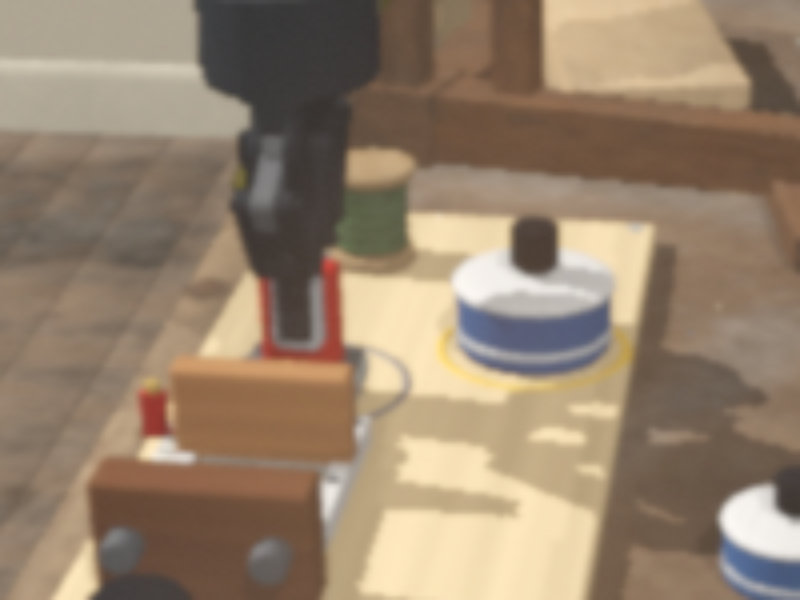

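View pics/t10.png

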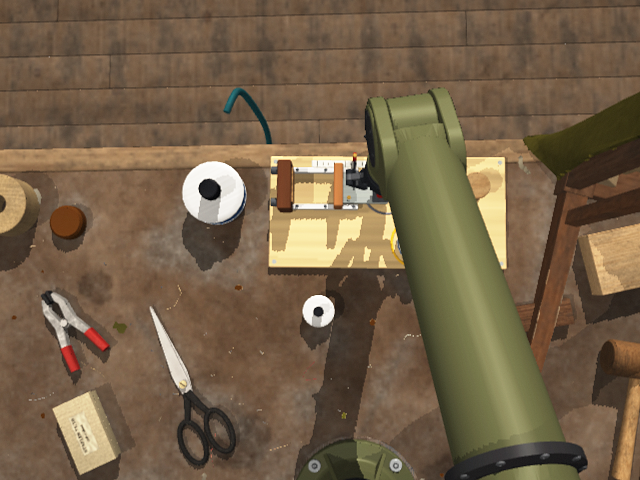

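The side view shows the pot still on the ring at crop (533,310), the spool in place, and the tab held with the jaw open. The pose held steady at y = -52.6. Handing in.

```bash
python3 -c "
from bench import arm
print(arm.hand_in())"
```

```text
the job is handed in; nothing more can be done
None
```

The job is done and handed in at about 14.5 s. The pot stands on the yellow ring, and the arm is still holding the red tab with the jaw open at the index.

- **Approach:** I went up and over the chair rail that stood between the arm and the board.
- **Pot:** I pinched the knob at 20 N and slid the pot across the board. After release it measured about (453.5, -115.4) against the ring centre at (454.2, -115.0), so it is within about 1 mm, and it is upright. The spool did not move from (545.4, -211).
- **Jaw:** I gripped the tab at 70 N and pulled it about 66.4 mm. The pointer ended at board y ≈ 58.5 mm and the index at 58.2–58.8 mm. The pose and the roughly 13 N spring load stayed steady over the last 0.6 s before hand-in.

**Uncertain checks:**
- The pointer is only 2–3 pixels wide and partly shadowed, so its reading is good to about ±0.5 mm. Before the last 1.6 mm pull, different ways of reading it disagreed by up to about 1 mm.
- The tab's x differed by about 4 mm between readings (548–552), which did not matter for the grip.
- At the end the arm hid the pot from the top camera, so I checked it by eye in the side view only. A pixel comparison of that region with the earlier side view was inconclusive because of the arm's shadow (mean difference 8).

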